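# Press the change parts home in the foam insert

## Task

Repack the changeover kit: put the loose aluminium T carrier into its T-shaped cutout in the foam and press each of its ends down until it is flush with the foam and feels solid under a push of about 20 N; then press down both ends of the orange bar, left standing proud in its own cutout, in the same way. Never push a part into the foam with more than 60 N, and leave everything else on the table where it is.

Things in the scene. Friction and masses are not known exactly. Their poses are not given: they have to be found in the camera images.
- foam: Fixed foam insert in a shallow black case, 216 x 216 mm; its flat dark grey top is 45 mm above the work surface, on which its origin lies, under its centre. x axis from the straight bar's cutout towards the T cutout. Both cutouts are 20 mm deep, with teal floor, 1.5 mm clearance all round the matching part and a 3 mm bevelled mouth. Two flush round steel inserts are fixed decoration.
- tee_cutout (a point): Point in the plane of the foam's top over the middle of the crossbar of the T-shaped cutout; x axis along the cutout's stem, away from the crossbar; z up. The T carrier belongs with its grip block over this point and its x along this x. Set in loosely, it stays 4 to 8 mm proud until pressed.
- bar_cutout (a point): Point in the plane of the foam's top over the middle of the dumbbell-shaped cutout; y axis along its length, z up. In both cutouts the floor under each press spot stands 4 to 8 mm too high: each sinks by itself when pressed with about 8 N (10 N if fast), stays down, and at the bottom, with the part flush, is solid.
- tee: Loose aluminium T-shaped carrier, 20 mm thick, 0.25 to 0.45 kg, lying flat on the work surface. Origin on its underside under the middle of the crossbar (crossbar 130 mm along its y, 40 mm along x; the stem, 40 mm wide, runs from the crossbar to x = +70 mm). A blue grip block stands on the middle of the crossbar.
- tee_grip (a point): Centre of the carrier's blue grip block (24 mm along x, 44 mm along y, from 20 to 48 mm above the carrier's underside; this point 34 mm above the underside). Axes as the carrier's. Grip it across x.
- tee_left (a point): Press spot on the carrier's top face (20 mm above its underside), on the crossbar, 50 mm to +y of its middle.
- tee_right (a point): Press spot on the carrier's top face, on the crossbar, 50 mm to -y of its middle.
- tee_stem (a point): Press spot on the carrier's top face near the end of the stem, 54 mm to +x of the middle of the crossbar.
- bar: Orange dumbbell-shaped spacer bar, 20 mm thick, 150 mm long along its y, with two square 36 mm heads joined by a 22 mm wide web. It starts in its own cutout but standing about 4 to 8 mm proud, often more at one end. Origin at the middle of its underside.
- bar_left (a point): Press spot in the middle of the top face of the bar's head at +y, 58 mm from its middle.
- bar_right (a point): Press spot in the middle of the top face of the bar's head at -y, 58 mm from its middle.
- vial_a: Bystander, leave alone: amber capped vial, 31 mm across, 71 mm tall. Origin at its underside.
- vial_b: Bystander, leave alone: clear capped vial, 31 mm across, 71 mm tall. Origin at its underside.
- driver: Bystander, leave alone: black-handled screwdriver, 170 mm long, lying down.
- angle: Bystander, leave alone: small aluminium angle bracket, 80 x 40 x 58 mm. Origin at its underside.
- gauge: Bystander, leave alone: stepped steel gauge block, 48 mm across, 60 mm tall. Origin at its underside.
- caps: Bystander, leave alone: grey open box of white caps, 100 x 80 x 35 mm. Origin at its underside.
Things that resemble listed ones, but are neither listed nor needed, are in the scene too. What is shaped like the bar but turquoise or white is not meant. Leave any brown look-alike of the tee alone.

How it is judged:
On the way, in this order (a step that is already met when the one before it is completed fails the run):
1. the T carrier lies flush at all three ends and is felt to be solid: pushed into the foam with over 15 N (z of each of tee_left, tee_right, tee_stem in the frame of tee_cutout below 0.0025 m and z of tee_stem in the frame of tee_cutout above -0.003 m and horizontal distance between tee_grip and tee_cutout below 0.005 m and horizontal distance between tee_stem and tee_cutout below 0.06 m and x of tee_stem in the frame of tee_cutout above 0.05 m and contact force between tee and foam above 15 N).
2. the bar lies flush at both ends and is felt to be solid: pushed into the foam with over 15 N (z of each of bar_left, bar_right in the frame of bar_cutout below 0.0025 m and horizontal distance between bar and bar_cutout below 0.005 m and contact force between bar and foam above 15 N).
At the end, for the whole second after the job is handed in: All five press spots (three on the T carrier, two on the bar) stand less than 2.5 mm above the foam's top face; the carrier's grip block is within 5 mm (sideways) of the middle of its cutout's crossbar with the stem along the cutout's stem; the bar within 5 mm of its cutout's middle; both at rest (z of each of tee_left, tee_right, tee_stem in the frame of tee_cutout below 0.0025 m and z of each of bar_left, bar_right in the frame of bar_cutout below 0.0025 m and z of tee_stem in the frame of tee_cutout above -0.003 m and horizontal distance between tee_grip and tee_cutout below 0.005 m and horizontal distance between tee_stem and tee_cutout below 0.06 m and x of tee_stem in the frame of tee_cutout above 0.05 m and horizontal distance between bar and bar_cutout below 0.005 m and linear speed of each of tee, bar below 0.01 m/s); the robot touches nothing.
It fails at once if a part pushed into the foam with more than 65 N (contact force between any of tee, bar and foam above 65 N).
It fails at once if a bystander moved more than 20 mm (distance of any of vial_a, vial_b, driver, angle, gauge, caps from where it was at the start of the episode above 0.02 m).
It also fails if it takes over 64 s, if anything falls off the work surface, if the arm or the gripper's body presses on something with over 40 N, if the wrist force passes 120 N, or if a joint passes its speed limit or range.

## Robot

A 6-joint arm with a two-finger parallel gripper is mounted at the origin on the work surface. World frame = base frame: x ahead of the robot, y to its left, z up, the work surface at z = 0. Lengths are in m, angles in rad, forces in N, time in s.
With the tool pointing down it reaches from about 0.375 to 0.9 m from the base axis. Payload 3.1 kg.
Tool frame: the origin (TCP) lies at the very end of the fingers, on their centre line; the grasp point (between the pads) lies robot.grasp_offset behind it (robot.grasp_offset is the distance from the TCP to the grasp point, in m); z points along the fingers, y is the direction in which the jaws open and shut (so a half turn about z gives the same grasp; the last joint's range is limited). The gripper opens to 87 mm and grips with 3 to 60 N. Pads are 19 mm wide; open, the fingers measure 117 mm over their backs; the gripper's body (75 mm by 190 mm) begins 51 mm behind the grasp point.
Start: joints at [-0.178, 0.527, 1.433, -0, 1.181, -0.178], TCP at [0.625, 0, 0.194] pointing down, gripper open.
Joint ranges: [-3.08, 3.08], [-0.75, 2.2], [0.22, 2.44], [-1.43, 4.57], [0, 2.65], [-2.85, 2.85]. Speed limits (rad/s): [2.79, 2.79, 3.14, 3.14, 3.14, 3.14].

## Interface

Orientations are given as a unit quaternion [x, y, z, w].
In Python, from rig import robot gives the robot as it stands.
- The arm moves only by the tool drive_tool, never from a script. Its argument "targets" is one flat list of numbers, 6 for each row, row after row: the shift along the tool's x, y, z in cm, then the turn, a rotation vector about the tool's x, y, z in degrees. A call has 1 to 12 rows; each row is the pose to reach, as a shift and turn from the pose commanded when the call began, along the tool's axes at that moment; what a row does not reach only later rows make up. A row lasts 1/12 s, in which the tool goes at most 41.7 mm and 7.16 degrees, less where a joint would pass 70% of its speed; a pose out of reach is approached as far as the arm can. A call with a gripper value outside its range is refused whole. "grip" is the gripper command: -1 is fully open, 1 is shut, values between are in proportion, set as the call begins (left out, the last holds). The fingers move at their own pace and stop on an object; "squeeze" is the grip in N (left out, the last holds). Time passes only in rows, so rows that repeat a pose let the fingers close. It gives the time, the measured TCP pose, the force and the opening at its end, in the units of the state.
- robot.get_obs(): the state, without advancing time (a new reading comes with each control period).
- robot.camera(name): name is "scene" or "side" or "wrist"; returns (picture, depth): 480x640x3 uint8, red, green, blue; 480x640 float32, m along the optical axis (not along the pixel's ray), 0 where there is no reading.
- robot.calibration(name): a dict with "mtx" (3x3 intrinsics, pixels), "distortion" ([k1, k2, p1, p2, k3] as OpenCV has them; the pictures are not rectified), "R" (3x3) and "t" (3): a world point X has camera coordinates R X + t; the wrist camera has in their place "hand_eye" (4x4, takes a point from camera to tool coordinates, whose origin is the TCP and whose axes are the flange's). Camera axes: x right, y down, z forward; pixel columns grow to the right and rows downward; lengths in m; the calibration is good to about 2 mm. A picture is of the moment at which its call begins: read the wrist's pose just before it. calibration takes no time and is no camera call.
- robot.hand_in(): hands the job in, once; it reports no verdict.
The state is a dict: "time": time; "q": joint angles; "joint_velocities": joint speeds; "joint_torque": joint torques, N m; "position": TCP position; "tool_rot": TCP orientation; "ft_force": force on the tool from outside, world axes, zero at the start; "moment": the same for the moment, N m; "grip_width": finger opening in m.
Only numpy, scipy, OpenCV 4.12 (cv2) and the standard library are available. Lean on these libraries where they do the work, as an engineer would, in place of code of your own. Each camera call takes 0.05 s, during which the arm holds its last target.

## Working session

There is one attempt and no reset: what is moved stays moved. The work goes in short steps, Python scripts to look and compute and a tool call to move; the robot and the scene stay as the last step left them, time stands still between calls to the robot, and variables do not carry over. Pictures are saved under pics/ and viewed, and the job is handed in when it is done.

Besides the shell and the picture viewer there is one more tool, called after "Call:" as a command line: name --argument value ..., lists and objects as JSON in quotes. drive_tool: Moves the arm, as the interface text tells. Its arguments: {"type":"object","properties":{"targets":{"type":"array","items":{"type":"number"}},"grip":{"type":"number"},"squeeze":{"type":"number"}},"required":["targets"]}

```bash
ls; mkdir -p pics; python3 - <<'E'
from rig import robot
import cv2
o=robot.get_obs();print(o, robot.grasp_offset)
for n in ["scene","side","wrist"]:
    p,d=robot.camera(n);cv2.imwrite(f"pics/{n}0.png",p[:,:,::-1]);
    import numpy as np
    np.savez(f"pics/{n}0.npz",p=p,d=d)
    print(n,robot.calibration(n))
E
```

```text
pics
{'time': 0.0, 'q': array([-1.78483758e-01,  5.28462810e-01,  1.43391274e+00, -2.01213947e-05,
        1.18140027e+00, -1.78537784e-01]), 'joint_velocities': array([-0.00087215,  0.00014432,  0.00046625,  0.00041598,  0.00084413,
       -0.00029033]), 'joint_torque': array([-5.45745443e-04, -4.40045428e+01, -1.76593530e+01,  6.32597599e-02,
        5.83207863e-02, -1.53719384e-04]), 'position': array([6.24196408e-01, 1.78263306e-04, 1.92770454e-01]), 'tool_rot': array([ 7.07084550e-01,  7.07128169e-01, -6.30189154e-04, -8.91353910e-04]), 'ft_force': array([ 0.06815722, -0.68695923,  0.01052718]), 'moment': array([ 0.00866477, -0.0136331 ,  0.03063309]), 'grip_width': 0.08675252126882745} 0.0187
scene {'mtx': array([[499.74221601,   0.        , 322.99980844],
       [  0.        , 499.74221601, 239.34674671],
       [  0.        ,   0.        ,   1.        ]]), 'distortion': array([-0.00796935,  0.        ,  0.        ,  0.        ,  0.        ]), 'R': array([[ 0.60013382,  0.79973075, -0.0164356 ],
       [ 0.52091846, -0.4063353 , -0.75069007],
       [-0.6070283 ,  0.44195289, 
[... 439 characters left out ...]
977675,  0.83949349, -0.47166852]]), 't': array([-0.50664801,  0.14638853,  0.98391097])}
wrist {'mtx': array([[425.74117097,   0.        , 322.04524582],
       [  0.        , 425.74117097, 241.85120789],
       [  0.        ,   0.        ,   1.        ]]), 'distortion': array([-0.08414658,  0.        ,  0.        ,  0.        ,  0.        ]), 'hand_eye': array([[-7.78712384e-04, -9.53939417e-01, -2.99998303e-01,
         8.27699640e-02],
       [ 9.99999597e-01, -8.76650058e-04,  1.91864334e-04,
        -1.19745469e-03],
       [-4.46020480e-04, -2.99998032e-01,  9.53939716e-01,
        -1.92209628e-01],
       [ 0.00000000e+00,  0.00000000e+00,  0.00000000e+00,
         1.00000000e+00]])}
```

View pics/scene0.png

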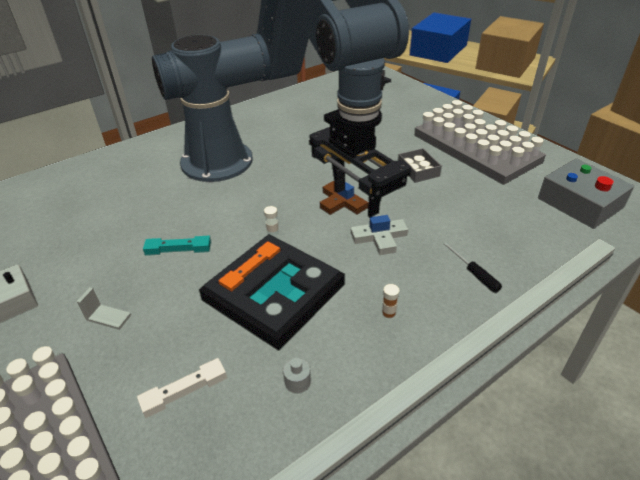

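View pics/side0.png

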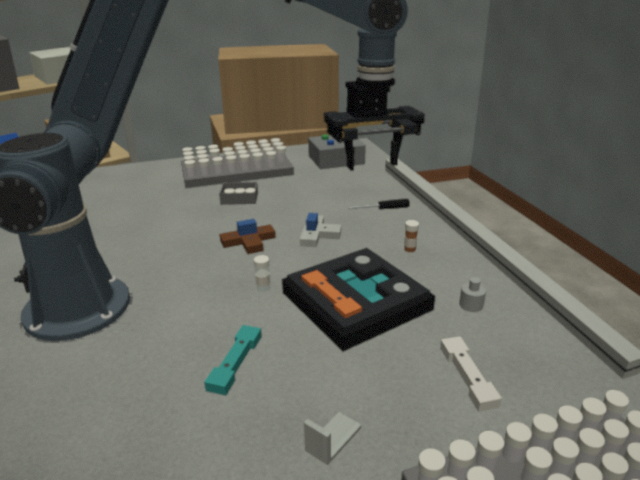

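View pics/wrist0.png

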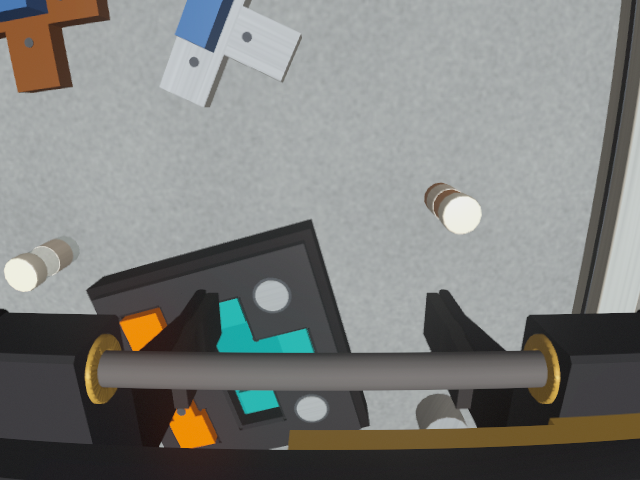

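The scene view shows the aluminium T at about (380,232), the foam at about (272,290) with the orange bar at (250,265), and the teal T cutout at (283,283). The wrist view has fingers in front of the foam. I'll move the wrist camera so it sees the foam clear of the fingers.

Call:
drive_tool --targets '[-3,-1.5,-1,0,0,0,-6,-3,-2,0,0,0,-9,-4.5,-3,0,0,0,-12,-6,-4,0,0,0,-13,-6,-4,0,0,0,-13,-6,-4,0,0,0,-13,-6,-4,0,0,0]'

```text
time: 0.73
position: [0.565, -0.1299, 0.2334]
tool_rot: [0.708, 0.707, 0.0, -0.0]
ft_force: [0.0, 0.6, 0.4]
grip_width: 0.087
```

```bash
cat > h.py <<'E'
from rig import robot
import numpy as np, cv2
from scipy.spatial.transform import Rotation as Rn
def shot(n,tag):
    o=robot.get_obs(); p,d=robot.camera(n)
    cv2.imwrite(f"pics/{tag}.png",p[:,:,::-1]); np.savez(f"pics/{tag}.npz",p=p,d=d,pos=o["position"],q=o["tool_rot"]); return p,d,o
def cam(n,o=None):
    c=robot.calibration(n)
    if n=="wrist":
        T=np.eye(4);T[:3,:3]=Rn.from_quat(o["tool_rot"]).as_matrix();T[:3,3]=o["position"]
        M=T@c["hand_eye"]; return c,M[:3,:3],M[:3,3]
    R=c["R"]; return c,R.T,-R.T@c["t"]
def cast(n,px,z,o=None):
    c,R,t=cam(n,o)
    u=cv2.undistortPoints(np.array(px,float).reshape(-1,1,2),c["mtx"],c["distortion"]).reshape(-1,2)
    r=np.c_[u,np.ones(len(u))]@R.T
    return t+r*((z-t[2])/r[:,2])[:,None]
def cast_d(n,px,d,o=None):
    c,R,t=cam(n,o); px=np.array(px,float)
    u=cv2.undistortPoints(px.reshape(-1,1,2),c["mtx"],c["distortion"]).reshape(-1,2)
    z=np.array([d[int(round(y)),int(round(x))] for x,y in px])
    return t+(np.c_[u,np.ones(len(u))]*z[:,None])@R.T
E
python3 -c "
from h import *
p,d,o=shot('wrist','w1');print(o['time'],o['position'])"
```

```text
0.7333 [ 0.56496015 -0.12988377  0.23340194]
```

View pics/w1.png

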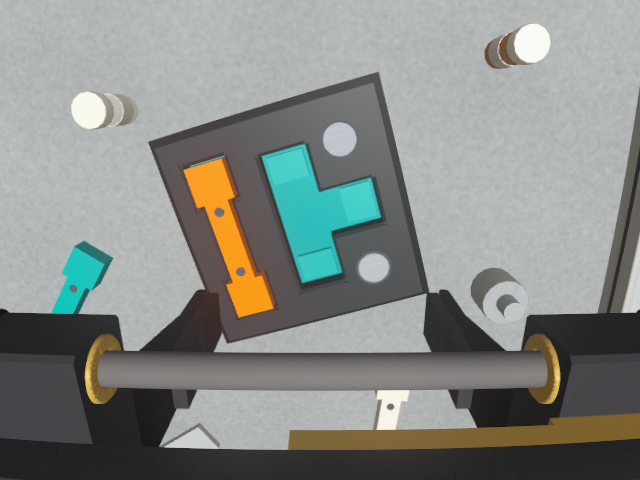

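The wrist view shows the foam top with corners at about (150,142), (378,73), (428,293) and (228,342). The bar is at about (228,240), and the teal T has its crossbar along (290,150)-(320,275) and its stem tip at (370,200). I'll measure these.

```bash
python3 - <<'E'
from h import *
z=np.load('pics/w1.npz');p,d=z['p'],z['d'];o=dict(position=z['pos'],tool_rot=z['q'])
cv2.imwrite('pics/w1z.png',cv2.resize(p[60:350,140:440,::-1],None,fx=2.6,fy=2.05*1,interpolation=cv2.INTER_CUBIC)[:600])
H=[]
c,R,t=cam('wrist',o);print(t)
v,u=np.mgrid[0:480,0:640]
w=cast_d('wrist',np.c_[u.ravel(),v.ravel()],d,o).reshape(480,640,3)
Z=w[...,2]
for n,(x,y) in dict(f1=(250,150),f2=(400,250),f3=(260,270),tleft=(295,165),tr=(320,265),ts=(357,205),mid=(300,210),b1=(210,180),b2=(248,300),bw=(229,240),tab=(200,60)).items(): print(n,np.round(w[y-2:y+3,x-2:x+3].reshape(-1,3).mean(0),4),np.round(Z[y-2:y+3,x-2:x+3].std(),4))
hsv=cv2.cvtColor(p,cv2.COLOR_RGB2HSV)
teal=cv2.inRange(hsv,(80,120,60),(98,255,255));teal[:,:240]=0
og=cv2.inRange(hsv,(8,150,120),(20,255,255))
for m,n in((teal,'teal'),(og,'or')):
    cs,_=cv2.findContours(m,cv2.RETR_EXTERNAL,cv2.CHAIN_APPROX_NONE);k=max(cs,key=cv2.contourArea)
    print(n,cv2.contourArea(k),cv2.approxPolyDP(k,4,True).reshape(-1,2).tolist())
E
```

```text
[ 0.56392455 -0.04732432  0.4257046 ]
f1 [ 0.5005 -0.0813  0.046 ] 0.0008
f2 [ 0.6372 -0.1745  0.046 ] 0.0007
f3 [ 0.5041 -0.1949  0.0447] 0.0017
tleft [ 0.5391 -0.0963  0.0336] 0.0008
tr [ 0.5617 -0.195   0.0309] 0.0008
ts [ 0.5969 -0.1345  0.0311] 0.0007
mid [ 0.5426 -0.1403  0.0264] 0.0008
b1 [ 0.4643 -0.1069  0.0508] 0.0009
b2 [ 0.492  -0.2235  0.051 ] 0.0007
bw [ 0.4777 -0.1627  0.0509] 0.0006
tab [ 0.4494 -0.0008  0.0015] 0.0008
teal 7955.5 [[301, 144], [262, 159], [305, 282], [341, 272], [333, 230], [378, 218], [380, 213], [371, 178], [319, 192]]
or 5258.0 [[183, 170], [196, 206], [207, 212], [231, 277], [226, 285], [239, 317], [273, 308], [264, 272], [255, 270], [230, 199], [236, 191], [225, 159]]
```

View pics/w1z.png

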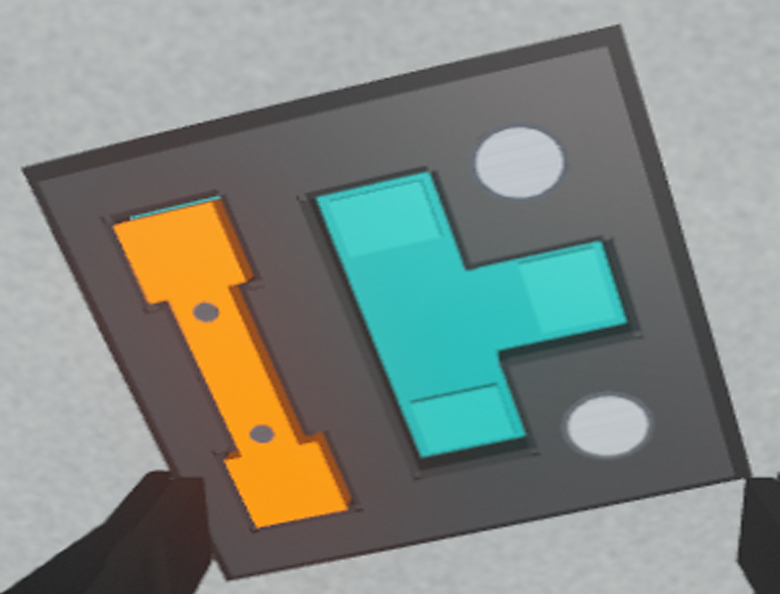

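```bash
python3 - <<'E'
from h import *
z=np.load('pics/w1.npz');p=z['p']
g=p[125:305,245:400,::-1]
g=cv2.resize(g,None,fx=3.3,fy=3.3,interpolation=cv2.INTER_CUBIC)
g=np.clip(g.astype(float)*2.2,0,255).astype(np.uint8)
print(g.shape)
cv2.imwrite('pics/w1t.png',g)
E
```

```text
(594, 512, 3)
```

View pics/w1t.png

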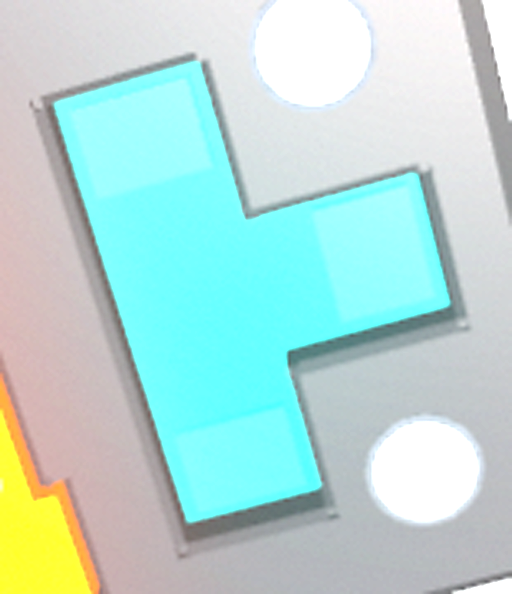

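```bash
cat >> h.py <<'E'
def fit2(model,meas):
    m=np.array(model,float);w=np.array(meas)[:,:2]
    a=(m-m.mean(0))[:,0]+1j*(m-m.mean(0))[:,1]; b=(w-w.mean(0))[:,0]+1j*(w-w.mean(0))[:,1]
    s=(np.conj(a)*b).sum(); th=np.angle(s); sc=abs(s)/(abs(a)**2).sum()
    R=np.array([[np.cos(th),-np.sin(th)],[np.sin(th),np.cos(th)]])
    t=w.mean(0)-R@m.mean(0)
    return t,th,sc,np.round((w-(m@R.T+t))*1e3,1)
E
python3 - <<'E'
from h import *
z=np.load('pics/w1.npz');p,d=z['p'],z['d'];o=dict(position=z['pos'],tool_rot=z['q'])
k=np.array([(36,104),(182,553),(334,515),(466,326),(427,168),(198,58)])/3.3+[245,125]
m=np.array([(-24.5,69.5),(-24.5,-69.5),(24.5,-69.5),(74.5,-24.5),(74.5,24.5),(24.5,69.5)])/1e3
t,th,s,r=fit2(m,cast('wrist',k,.045,o));print('tee_cut',t,np.degrees(th),s,r.tolist())
f=[(150,142),(378,73),(428,293),(228,342)]
t2,th2,s2,r2=fit2(np.array([(-1,1),(1,1),(1,-1),(-1,-1)])*.108,cast('wrist',f,.045,o));print('foam',t2,np.degrees(th2),s2,r2.tolist())
b=[[183,170],[239,317],[273,308],[225,159]]
mb=np.array([(-18,75),(-18,-75),(18,-75),(18,75)])/1e3
for zz in(.051,): print('bar',*fit2(mb,cast('wrist',b,zz,o)))
# scene/side cross-check : blue grip and foam
for n in('scene','side'):
    z=np.load(f'pics/{n}0.npz');p=z['p'];hsv=cv2.cvtColor(p,cv2.COLOR_RGB2HSV)
    bl=cv2.inRange(hsv,(105,100,40),(125,255,255))
    nn,l,st,ce=cv2.connectedComponentsWithStats(bl)
    for i in range(1,nn):
        if st[i,4]>40: print(n,ce[i],st[i,4],cast(n,[ce[i]],.04))
E
```

```text
tee_cut [ 0.54572268 -0.14693898] 15.784987004644243 0.9781966818248773 [[2.1, -0.5], [1.2, 2.1], [-1.2, 0.8], [-0.8, 1.1], [0.1, -1.6], [-1.4, -1.9]]
foam [ 0.53935426 -0.14584019] 15.501916326478225 0.964315286309264 [[4.7, -2.6], [-3.2, -4.3], [-4.8, 1.7], [3.3, 5.2]]
bar [ 0.47940146 -0.16502078] 0.26493677879307714 0.9960066618074839 [[-1.6 -0.4]
 [ 0.3  0.2]
 [-0.5  0.7]
 [ 1.8 -0.6]]
scene [439.68441901  36.25528169] 2272 [[-0.2203229   1.16202253  0.04      ]]
scene [446.21428571  90.3021978 ] 182 [[0.15003488 0.79880242 0.04      ]]
scene [571.78313253 176.87951807] 83 [[0.70628033 0.66804104 0.04      ]]
scene [347.02068966 190.66206897] 145 [[0.39290728 0.17032582 0.04      ]]
scene [379.36296296 222.75185185] 270 [[0.53905169 0.149401   0.04      ]]
side [  7.56896552 137.22413793] 116 [[-0.39508104  1.21623752  0.04      ]]
side [311.51408451 221.26760563] 142 [[0.53159438 0.14114675 0.04      ]]
side [246.55357143 226.63392857] 224 [[0.3766594  0.16217775 0.04      ]]
```

```bash
python3 - <<'E'
from h import *
z=np.load('pics/w1.npz');p,d=z['p'],z['d'];o=dict(position=z['pos'],tool_rot=z['q'])
k=np.array([(36,104),(182,553),(334,515),(466,326),(427,168),(198,58)])/3.3+[245,125]
for e in (4.5,3.5,3,2.5,1.5):
    m=np.array([(-20-e,65+e),(-20-e,-65-e),(20+e,-65-e),(70+e,-20-e),(70+e,20+e),(20+e,65+e)])/1e3
    t,th,s,r=fit2(m,cast('wrist',k,.045,o));print(e,t,np.degrees(th),s,r.tolist())
# raised pads + floor teal corners at known depth z's
w=cast('wrist',[[301,144],[262,159]],.0335,o);print(w,np.linalg.norm(w[0]-w[1]))
w=cast('wrist',[[305,282],[341,272]],.031,o);print(w,np.linalg.norm(w[0]-w[1]))
E
```

```text
4.5 [ 0.54572268 -0.14693898] 15.784987004644243 0.9781966818248773 [[2.1, -0.5], [1.2, 2.1], [-1.2, 0.8], [-0.8, 1.1], [0.1, -1.6], [-1.4, -1.9]]
3.5 [ 0.54604361 -0.14684889] 15.78641848361733 0.9954694077495527 [[0.5, 0.1], [0.2, 0.8], [-0.3, 0.0], [0.1, 0.3], [0.5, -0.5], [-1.0, -0.8]]
3 [ 0.54620408 -0.14680385] 15.787153128437511 1.0042761697361435 [[-0.2, 0.4], [-0.3, 0.1], [0.2, -0.3], [0.5, -0.1], [0.6, 0.1], [-0.8, -0.2]]
2.5 [ 0.54636454 -0.14675881] 15.787900824631485 1.013197715547145 [[-1.0, 0.7], [-0.8, -0.5], [0.6, -0.7], [1.0, -0.5], [0.8, 0.6], [-0.6, 0.4]]
1.5 [ 0.54668548 -0.14666873] 15.78943678749151 1.0313882501980736 [[-2.6, 1.3], [-1.8, -1.8], [1.5, -1.5], [1.9, -1.3], [1.2, 1.8], [-0.3, 1.5]]
[[ 0.54492847 -0.07739623  0.0335    ]
 [ 0.50904525 -0.09069201  0.0335    ]] 0.038267265582819586
[[ 0.54656764 -0.21308648  0.031     ]
 [ 0.58251645 -0.20242633  0.031     ]] 0.03749607570942925
```

Call:
drive_tool --targets '[4,-0.5,0,0,0,0,8,-1,0,0,0,0,12,-1.5,0,0,0,0,16,-2,0,0,0,0,20,-2.5,0,0,0,0,24,-3,0,0,0,0,26,-3,0,0,0,0,26,-3,0,0,0,0,26,-3,0,0,0,0]'

```text
time: 1.53
position: [0.5341, 0.1327, 0.2331]
tool_rot: [0.705, 0.709, -0.001, -0.0]
ft_force: [-0.3, 0.1, 0.3]
grip_width: 0.0873
```

```bash
python3 -c "
from h import *
p,d,o=shot('wrist','w2');print(o['time'],o['position'],o['tool_rot'],o['joint_velocities'])"
```

```text
1.5333 [0.53413435 0.13265535 0.23311791] [ 7.05246128e-01  7.08962281e-01 -5.00651117e-04 -3.65013370e-04] [-0.05237815  0.00020682 -0.00120431 -0.01120281 -0.00036887 -0.00566235]
```

View pics/w2.png

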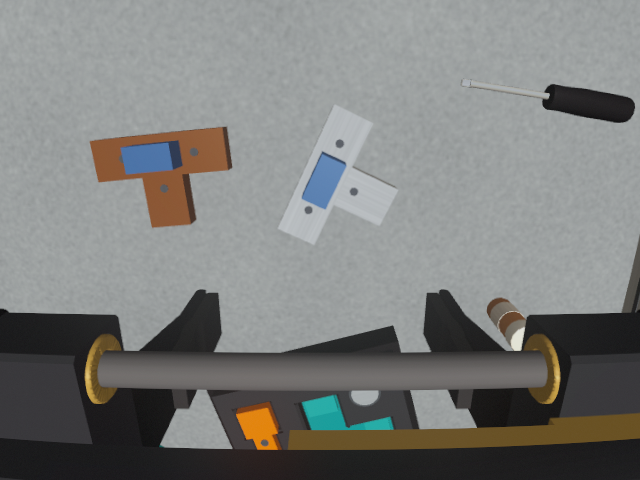

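The aluminium T is clearly visible. Its grip block is at about (325,181) and the stem tip is at about (389,207). I'll measure it.

```bash
python3 - <<'E'
from h import *
z=np.load('pics/w2.npz');p,d=z['p'],z['d'];o=dict(position=z['pos'],tool_rot=z['q'])
hsv=cv2.cvtColor(p,cv2.COLOR_RGB2HSV)
bl=cv2.inRange(hsv,(105,100,120),(125,255,255));bl[:,:250]=0
cs,_=cv2.findContours(bl,cv2.RETR_EXTERNAL,cv2.CHAIN_APPROX_NONE);k=max(cs,key=cv2.contourArea)
print(cv2.approxPolyDP(k,3,True).reshape(-1,2).tolist(), cv2.minAreaRect(k))
g=cv2.resize(p[95:255,265:410,::-1],None,fx=3.7,fy=3.7,interpolation=cv2.INTER_CUBIC)
g=np.clip((g.astype(float)-90)*2,0,255).astype(np.uint8)
cv2.imwrite('pics/w2t.png',g)
E
```

```text
[[321, 154], [302, 198], [324, 208], [345, 165]] ((323.3414611816406, 180.92684936523438), (26.81972312927246, 49.309181213378906), 24.77513885498047)
```

View pics/w2t.png

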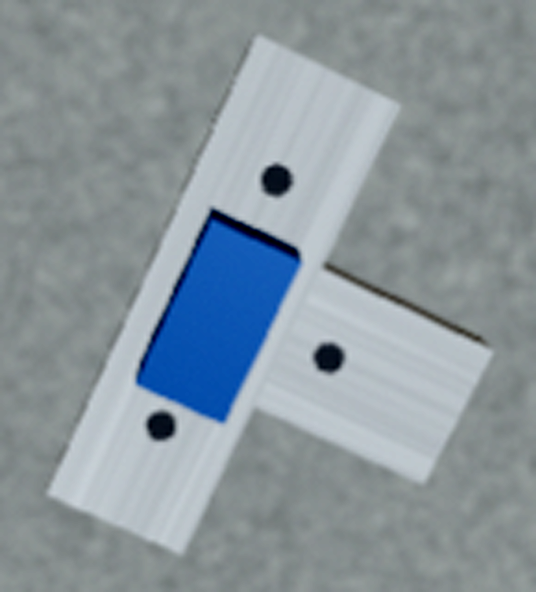

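```bash
python3 - <<'E'
from h import *
z=np.load('pics/w2.npz');o=dict(position=z['pos'],tool_rot=z['q'])
k=np.array([(260,37),(400,103),(493,350),(425,482),(183,553),(50,492)])/3.7+[265,95]
m=np.array([(-20,65),(20,65),(70,20),(70,-20),(20,-65),(-20,-65)])/1e3
t,th,s,r=fit2(m,cast('wrist',k,.020,o));print(t,np.degrees(th),s,r.tolist())
b=[[321,154],[302,198],[324,208],[345,165]]
mb=np.array([(-12,22),(-12,-22),(12,-22),(12,22)])/1e3
t,th,s,r=fit2(mb,cast('wrist',b,.048,o));print(t,np.degrees(th),s,r.tolist())
print(Rn.from_quat(z['q']).as_matrix().round(4))
# pieces near T : depth heights
E
```

```text
[0.53476971 0.15247741] -24.800893434543315 0.9946325864511614 [[0.6, -0.8], [-0.5, 0.3], [-0.5, -0.2], [0.1, 0.4], [-0.2, 0.1], [0.5, 0.2]]
[0.53348216 0.15303625] -24.29499331582585 0.9668810581226753 [[0.1, -0.7], [1.2, 0.1], [-0.8, 0.9], [-0.6, -0.3]]
[[-5.3e-03  1.0e+00 -1.2e-03]
 [ 1.0e+00  5.3e-03 -2.0e-04]
 [-2.0e-04 -1.2e-03 -1.0e+00]]
```

```bash
cat >> h.py <<'E'
def delta(target_xyz, yangle_deg):
    """shift (cm, tool axes) and tool z turn to bring TCP to target, tool y at yangle"""
    o=robot.get_obs();R=Rn.from_quat(o["tool_rot"]).as_matrix()
    d=R.T@(np.array(target_xyz)-o["position"])*100
    cur=np.degrees(np.arctan2(R[1,1],R[0,1]))
    rz=np.degrees(Rn.from_matrix(R).as_rotvec())
    print('t',o['time'],'pos',o['position'].round(4),'shift cm',d.round(2),'turn z',round(-(yangle_deg-cur),2),'z axis',R[:,2].round(4),'q',o['q'].round(3),'F',o['ft_force'].round(1),'w',round(o['grip_width'],4))
E
python3 -c "
from h import *
delta((0.5345,0.1527,0.06),-24.6)"
```

```text
t 1.5833 pos [0.5345 0.1313 0.2332] shift cm [ 2.15  0.02 17.32] turn z 24.78 z axis [-1.e-03 -5.e-04 -1.e+00] q [ 0.038  0.382  1.573 -0.     1.188  0.035] F [ 0.3  0.2 -0.2] w 0.0866
```

Call:
drive_tool --targets '[0.5,0,3.5,0,0,5,1.0,0,7,0,0,10,1.5,0,10.5,0,0,15,2.2,0,14,0,0,20,2.2,0,16.5,0,0,24.7,2.2,0,17.3,0,0,24.7,2.2,0,17.3,0,0,24.7,2.2,0,17.3,0,0,24.7]' --grip -0.2

```text
time: 2.25
position: [0.5358, 0.1513, 0.0611]
tool_rot: [0.842, 0.54, 0.0, 0.0]
ft_force: [0.1, -0.2, -0.1]
grip_width: 0.0531
```

```bash
python3 -c "
from h import *
delta((0.5345,0.1527,0.024),-24.6)
p,d,o=shot('wrist','w3');delta((0.5345,0.1527,0.024),-24.6)"
```

```text
t 2.25 pos [0.5358 0.1513 0.0611] shift cm [ 0.08 -0.18  3.71] turn z -0.06 z axis [ 4.e-04 -1.e-04 -1.e+00] q [ 0.075  0.626  1.717 -0.     0.797  0.505] F [ 0.1 -0.2 -0.1] w 0.0531
t 2.3 pos [0.5365 0.1515 0.062 ] shift cm [ 0.02 -0.24  3.8 ] turn z -0.08 z axis [ 2.6e-03  1.0e-04 -1.0e+00] q [ 0.075  0.625  1.717 -0.     0.797  0.506] F [0.1 0.1 1.5] w 0.0528
```

View pics/w3.png

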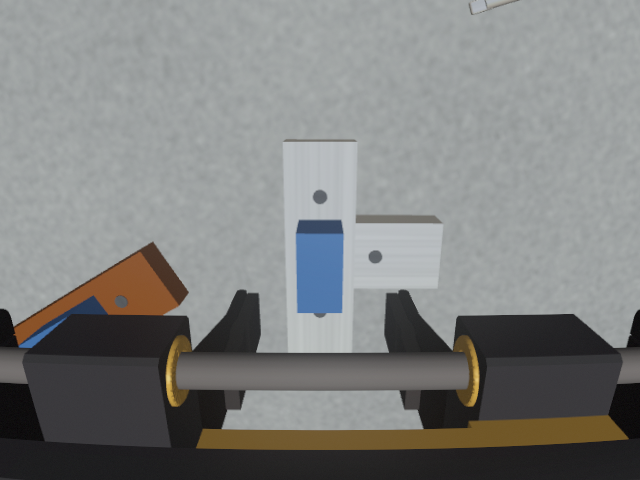

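Call:
drive_tool --targets '[0.1,-0.1,1.5,0,0,0,0.1,-0.1,2.8,0,0,0,0.1,-0.1,3.6,0,0,0,0.1,-0.1,3.6,0,0,0,0.1,-0.1,3.6,0,0,0]'

```text
time: 2.72
position: [0.5353, 0.1533, 0.0257]
tool_rot: [0.842, 0.54, 0.001, 0.0]
ft_force: [0.5, -0.2, -0.8]
grip_width: 0.0522
```

Call:
drive_tool --targets '[0,0,0,0,0,0,0,0,0,0,0,0,0,0,0,0,0,0,0,0,0,0,0,0,0,0,0,0,0,0,0,0,0,0,0,0]' --grip 1 --squeeze 40

```text
time: 3.22
position: [0.5346, 0.1534, 0.0249]
tool_rot: [0.842, 0.54, 0.0, 0.0]
ft_force: [-0.4, -1.2, -0.4]
grip_width: 0.0203
```

Call:
drive_tool --targets '[0,0,-1.5,0,0,0,0,0,-4,0,0,0,0,0,-7,0,0,0,0,0,-10,0,0,0,0,0,-10,0,0,0,0,0,-10,0,0,0,0,0,-10,0,0,0]'

```text
time: 3.8
position: [0.5338, 0.1533, 0.1244]
tool_rot: [0.842, 0.54, -0.0, -0.0]
ft_force: [0.2, -0.1, 0.2]
grip_width: 0.0008
```

```bash
python3 -c "
from h import *
p,d,o=shot('wrist','w4');delta((0.5462,-0.1468,0.12),15.6)"
```

```text
t 3.85 pos [0.5333 0.1533 0.1237] shift cm [-26.72  13.71   0.37] turn z -40.3 z axis [-2.5e-03 -2.0e-04 -1.0e+00] q [0.078 0.529 1.676 0.    0.939 0.51 ] F [-1.   0.3 -0. ] w 0.0002
```

View pics/w4.png

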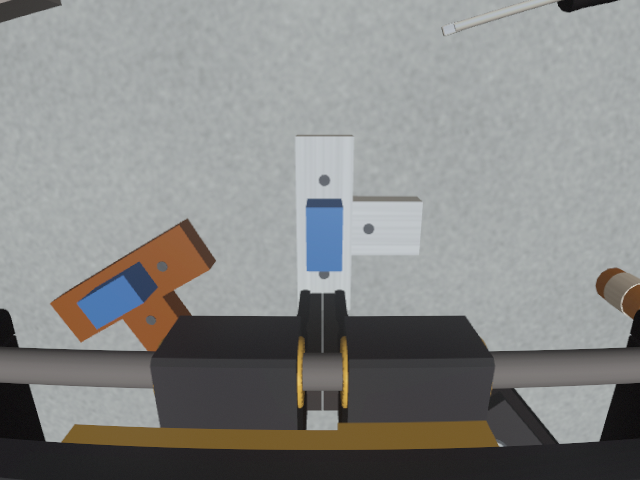

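```bash
python3 - <<'E'
from h import *
z=np.load('pics/w4.npz');p,d=z['p'],z['d'];o=dict(position=z['pos'],tool_rot=z['q'])
for n,x,y in(('block',324,240),('bar',324,160),('stem',400,228),('tab',250,100)): print(n,cast_d('wrist',[[x,y]],d,o).round(4))
for n,zn in(('w2',None),('w3',None)):
    z=np.load(f'pics/{n}.npz');d=z['d'];oo=dict(position=z['pos'],tool_rot=z['q'])
    x,y={'w2':(323,181),'w3':(320,275)}[n];print(n,cast_d('wrist',[[x,y]],d,oo).round(4))
k=np.array([(296,135),(353,135),(421,200),(421,255)])
m=np.array([(-20,65),(20,65),(70,20),(70,-20)])/1e3
print(fit2(m,cast('wrist',k,.02,o)))
for n in('scene','side'):
    shot(n,n+'1')
delta((0,0,0),0)
g=cv2.imread('pics/side1.png')[120:260,230:440];cv2.imwrite('pics/s1c.png',cv2.resize(g,None,fx=3.5,fy=3.5,interpolation=cv2.INTER_CUBIC))
E
```

```text
block [[0.5339 0.1528 0.0496]]
bar [[0.5544 0.1972 0.0218]]
stem [[0.5839 0.13   0.0211]]
tab [[0.5234 0.2558 0.0008]]
w2 [[0.5337 0.1531 0.0479]]
w3 [[0.534  0.1524 0.0492]]
(array([0.53445301, 0.15279995]), np.float64(-0.4297451180916581), np.float64(1.0061350207711475), array([[ 0.7,  0.2],
       [-0.4,  0.6],
       [-1.1,  0.8],
       [ 0.8, -1.6]]))
t 3.95 pos [0.5332 0.1532 0.1233] shift cm [-36.18 -42.01  12.51] turn z -24.7 z axis [-3.3e-03 -3.0e-04 -1.0e+00] q [ 0.078  0.529  1.676 -0.     0.939  0.51 ] F [ 0.3  0.2 -0.7] w 0.0004
```

View pics/s1c.png

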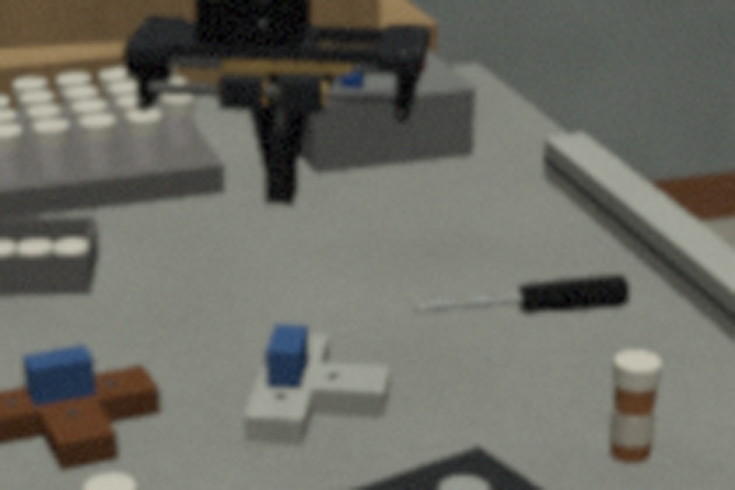

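```bash
python3 - <<'E'
from h import *
for n in('scene','side'):
    c=robot.calibration(n)
    for P in((.5332,.1532,.1233),(.5345,.1527,.048)):
        q,_=cv2.projectPoints(np.array([P]),cv2.Rodrigues(c['R'])[0],c['t'],c['mtx'],c['distortion']);print(n,P,q.ravel())
g=cv2.imread('pics/scene1.png')[120:270,300:460];cv2.imwrite('pics/sc1c.png',cv2.resize(g,None,fx=3.5,fy=3.5,interpolation=cv2.INTER_CUBIC))
E
```

```text
scene (0.5332, 0.1532, 0.1233) [381.04300275 192.0554915 ]
scene (0.5345, 0.1527, 0.048) [379.31780363 218.58044255]
side (0.5332, 0.1532, 0.1233) [310.09706545 187.57555301]
side (0.5345, 0.1527, 0.048) [311.28607961 216.13910896]
```

View pics/sc1c.png

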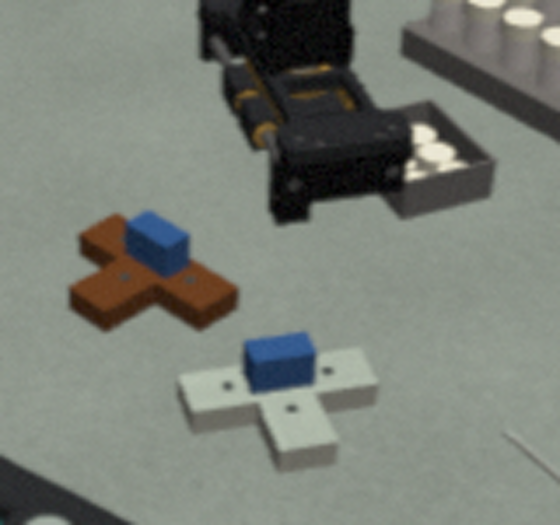

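The jaws closed on nothing. In both fixed views the fingertips look about 25 mm higher than the reported TCP, so I'll check where the fingertips really are.

```bash
python3 - <<'E'
from h import *
c=robot.calibration('wrist');M=c['hand_eye']
def tool(n,px):
    z=np.load(f'pics/{n}.npz');d=z['d'];px=np.array(px,float)
    u=cv2.undistortPoints(px.reshape(-1,1,2),c['mtx'],c['distortion']).reshape(-1,2)
    zz=np.array([d[int(y),int(x)] for x,y in px])
    return (np.c_[u,np.ones(len(u))]*zz[:,None])@M[:3,:3].T+M[:3,3]
print('w4',tool('w4',[(310,294),(310,300),(340,294),(340,300),(312,330),(338,340),(310,312)]).round(4))
print('w1',tool('w1',[(212,296),(205,300),(433,296),(440,300),(205,310)]).round(4))
# side depth of fingertip
for n,px in(('side1',[(309,175),(310,172),(306,168)]),('scene1',[(383,179),(381,176)])):
    z=np.load(f'pics/{n}.npz');print(n,cast_d(n[:-1],px,z['d']).round(4))
z=np.load('pics/side0.npz');print(cast_d('side',[(351,164),(394,161)],z['d']).round(4))
E
```

```text
w4 [[ 0.0104 -0.0059 -0.034 ]
 [ 0.0094 -0.0058 -0.0376]
 [ 0.0107  0.0062 -0.0348]
 [ 0.0108  0.006  -0.0405]
 [ 0.0091 -0.0045 -0.0611]
 [ 0.0109  0.0041 -0.0711]
 [ 0.0094 -0.0056 -0.0481]]
w1 [[ 0.0092 -0.0461 -0.0336]
 [ 0.0086 -0.0484 -0.0362]
 [ 0.0089  0.0446 -0.0331]
 [ 0.0094  0.0462 -0.038 ]
 [ 0.0089 -0.0459 -0.0457]]
side1 [[0.5287 0.1442 0.1591]
 [0.5307 0.1422 0.167 ]
 [0.5226 0.1468 0.1762]]
scene1 [[0.5438 0.1459 0.1673]
 [0.5993 0.0852 0.2301]]
[[ 0.575  -0.0094  0.2347]
 [ 0.6706 -0.0083  0.2301]]
```

```bash
python3 - <<'E'
from h import *
c=robot.calibration('wrist');M=c['hand_eye'];Mi=np.linalg.inv(M)
z=np.load('pics/w4.npz');p=z['p'];print(p[284:300,310].mean(1).round(),p[284:300,340].mean(1).round(),z['d'][286:298,310].round(4))
z=np.load('pics/w3.npz');print(z['p'][284:300,245].mean(1).round(),z['d'][286:298,245].round(4))
for zz in(-.02,-.025,-.028,-.03,-.032):
    P=(Mi@[.0095,-.006,zz,1])[:3];q,_=cv2.projectPoints(P[None],np.zeros(3),np.zeros(3),c['mtx'],c['distortion']);print(zz,q.ravel(),P[2])
for n,ox,oy in(('scene',0,0),('side',0,0)):
    c=robot.calibration(n)
    for dz in(0,.02,.025,.03,.035):
        q,_=cv2.projectPoints(np.array([(.5332,.1532,.1233+dz)]),cv2.Rodrigues(c['R'])[0],c['t'],c['mtx'],c['distortion']);print(n,dz,q.ravel())
    z=np.load(f'pics/{n}1.npz');x={'scene':382,'side':310}[n];print(z['p'][168:200,x].mean(1).round())
E
```

```text
[196. 197. 197. 197. 197. 197. 177. 159. 156. 109.  56.  47.  48.  48.
  49.  50.] [195. 195. 195. 195. 195. 154.  82.  47.  47.  46.  47.  48.  45.  46.
  45.  46.] [0.319  0.3207 0.321  0.3213 0.3213 0.1741 0.1736 0.1733 0.1725 0.1709
 0.1696 0.1698]
[159. 160. 160. 161. 161. 143.  82.  54.  49.  44.  44.  43.  44.  46.
  47.  47.] [0.2733 0.2736 0.2745 0.274  0.1754 0.1749 0.174  0.1728 0.1707 0.1712
 0.1718 0.1714]
-0.02 [310.7002238 282.5410651] 0.18610522846942495
-0.025 [310.40824259 287.11972125] 0.18133526181518136
-0.028 [310.22573647 289.98303909] 0.17847328182263522
-0.03 [310.10085872 291.94284438] 0.1765652951609378
-0.032 [309.97332137 293.94490341] 0.17465730849924035
scene 0 [381.04300275 192.0554915 ]
scene 0.02 [381.58606502 184.71113677]
scene 0.025 [381.72382613 182.84765371]
scene 0.03 [381.8623994  180.97301862]
scene 0.035 [382.00179191 179.08713237]
[ 15.  10.  10.  16.  35.  35.  23.  11.  13.  14.  19.   7.   7.   8.
  21.  62. 124. 144. 142. 143. 145. 144. 145. 146. 142. 143. 147. 144.
 145. 144. 145. 146.]
side 0 [310.09706545 187.57555301]
side 0.02 [309.92871938 179.71878733]
side 0.025 [309.88638309 177.73627054]
side 0.03 [309.84394731 175.7463784 ]
side 0.035 [309.80141228 173.74908854]
[ 20.  16.  21.  22.  21.  22.  13.  27.  22.  56.  99. 122. 130. 131.
 130. 133. 131. 133. 132. 134. 131. 132. 131. 132. 133. 132. 132. 131.
 134. 133. 132. 133.]
```

The real fingertips are about 27 mm short of the reported TCP; the wrist, scene and side views agree. So the jaws closed above the block. I'll go down again with that offset included.

Call:
drive_tool --targets '[0,0.1,0,0,0,0,0,0.1,0,0,0,0,0,0.1,0,0,0,0,0,0.1,2,0,0,0,0,0.1,4,0,0,0,0,0.1,6,0,0,0,0,0.1,8,0,0,0,0,0.1,9,0,0,0,0,0.1,9,0,0,0]' --grip -0.2

```text
time: 4.7
position: [0.5335, 0.1527, 0.0324]
tool_rot: [0.842, 0.539, -0.002, -0.001]
ft_force: [0.6, -0.4, -0.2]
grip_width: 0.0492
```

Call:
drive_tool --targets '[0,0,1.2,0,0,0,0,0,2.2,0,0,0,0,0,2.8,0,0,0,0,0,3.2,0,0,0,0,0,3.4,0,0,0,0,0,3.4,0,0,0]'

```text
time: 5.2
position: [0.5354, 0.1529, 0.0006]
tool_rot: [0.842, 0.539, -0.0, -0.0]
ft_force: [-0.1, -0.8, 0.7]
grip_width: 0.0521
```

No contact force, so I'll close the jaws.

Call:
drive_tool --targets '[0,0,0,0,0,0,0,0,0,0,0,0,0,0,0,0,0,0,0,0,0,0,0,0,0,0,0,0,0,0,0,0,0,0,0,0,0,0,0,0,0,0,0,0,0,0,0,0]' --grip 1 --squeeze 45

```text
time: 5.87
position: [0.5354, 0.153, 0.001]
tool_rot: [0.842, 0.539, 0.0, -0.0]
ft_force: [-0.9, 1.7, 2.3]
grip_width: 0.0239
```

Call:
drive_tool --targets '[0,0,-1,0,0,0,0,0,-3,0,0,0,0,0,-5.5,0,0,0,0,0,-8.5,0,0,0,0,0,-11,0,0,0,0,0,-12,0,0,0,0,0,-12,0,0,0]'

```text
time: 6.45
position: [0.5372, 0.1532, 0.1234]
tool_rot: [0.842, 0.54, 0.003, 0.001]
ft_force: [-0.5, -0.4, -2.9]
grip_width: 0.0235
```

```bash
python3 -c "
from h import *
delta((0.5462,-0.1468,0.12),15.6);shot('wrist','w5');delta((0.5462,-0.1468,0.12),15.6)"
```

```text
t 6.45 pos [0.5372 0.1532 0.1234] shift cm [-26.88  13.34   0.33] turn z -40.29 z axis [ 5.8e-03  5.0e-04 -1.0e+00] q [0.078 0.53  1.674 0.    0.932 0.509] F [-0.5 -0.4 -2.9] w 0.0235
t 6.5 pos [0.5358 0.153  0.1215] shift cm [-26.8   13.47   0.15] turn z -40.3 z axis [ 2.e-03  1.e-04 -1.e+00] q [ 0.078  0.533  1.676 -0.     0.931  0.509] F [-1.1 -0.5 -3.7] w 0.0232
```

View pics/w5.png

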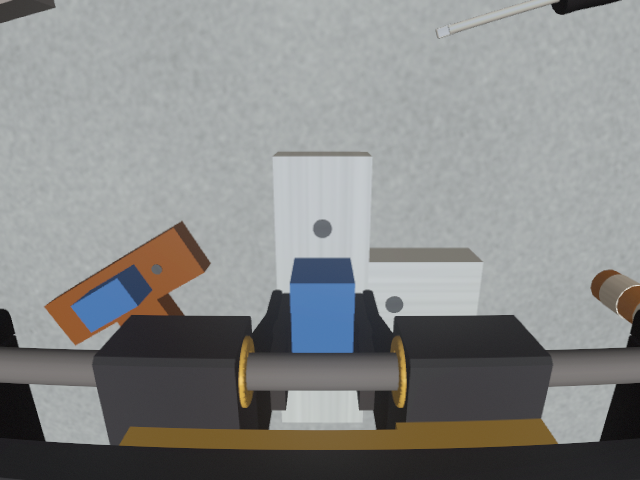

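```bash
python3 - <<'E'
from h import *
c=robot.calibration('wrist');M=c['hand_eye']
def ct(px,zt):
    u=cv2.undistortPoints(np.array(px,float).reshape(-1,1,2),c['mtx'],c['distortion']).reshape(-1,2)
    r=np.c_[u,np.ones(len(u))]@M[:3,:3].T;t=M[:3,3];return t+r*((zt-t[2])/r[:,2])[:,None]
z=np.load('pics/w5.npz');p=z['p']
cv2.imwrite('pics/w5z.png',cv2.resize(p[140:340,260:500,::-1],None,fx=3,fy=3,interpolation=cv2.INTER_CUBIC))
d=z['d']
for x,y in((322,180),(300,260),(360,180),(450,300),(345,250),(323,300)):
    w=cv2.undistortPoints(np.array([[[x,y]]],float),c['mtx'],c['distortion']).ravel();print(x,y,(M[:3,:3]@(np.r_[w,1]*d[y,x])+M[:3,3]).round(4))
print(ct([(273,156),(372,156),(482,262)],-.0193).round(4))
E
```

```text
322 180 [ 0.0546 -0.001  -0.0206]
300 260 [ 0.0214 -0.0103 -0.024 ]
360 180 [ 0.0546  0.0144 -0.0207]
450 300 [ 0.0008  0.0562 -0.02  ]
345 250 [ 0.0246  0.0088 -0.0203]
323 300 [ 0.014  -0.0007 -0.0473]
[[ 0.0641 -0.0207 -0.0193]
 [ 0.0641  0.0191 -0.0193]
 [ 0.0186  0.069  -0.0193]]
```

View pics/w5z.png

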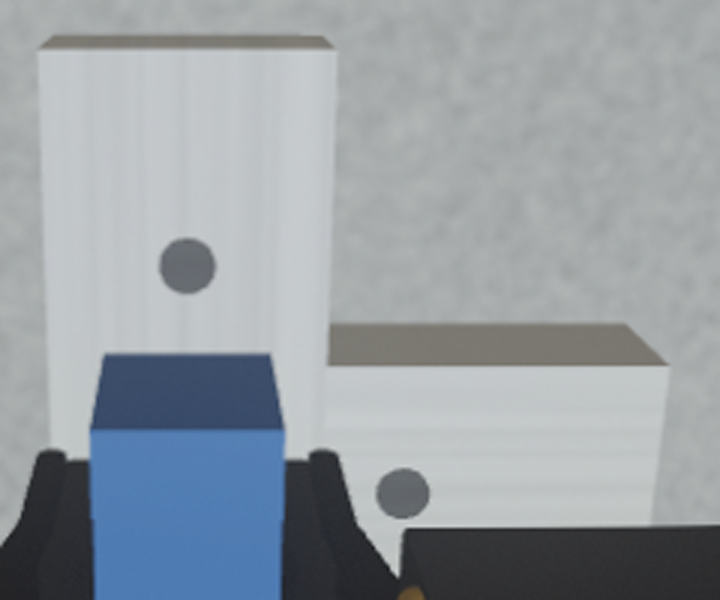

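```bash
python3 -c "
from h import *
delta((0.5468,-0.1454,0.12),15.6)"
```

```text
t 6.5 pos [0.5358 0.153  0.1215] shift cm [-26.65  13.47   0.15] turn z -40.3 z axis [ 2.e-03  1.e-04 -1.e+00] q [ 0.078  0.533  1.676 -0.     0.931  0.509] F [-1.1 -0.5 -3.7] w 0.0232
```

Call:
drive_tool --targets '[-1.5,0.8,0,0,0,-2,-4.5,2.3,0,0,0,-6,-7.5,3.8,0,0,0,-11,-10.5,5.3,0,0,0,-16,-13.5,6.8,0,0,0,-21,-16.5,8.3,0,0,0,-26,-19.5,9.8,0,0,0,-31,-22.5,11.4,0,0,0,-36,-25,12.6,0,0,0,-39,-26.6,13.5,0,0,0,-40.3,-26.6,13.5,0,0,0,-40.3,-26.6,13.5,0,0,0,-40.3]'

```text
time: 7.5
position: [0.5453, -0.1455, 0.1185]
tool_rot: [0.606, 0.796, -0.0, -0.002]
ft_force: [0.1, 0.8, -2.6]
grip_width: 0.0236
```

Call:
drive_tool --targets '[0,0,1.5,0,0,0,0,0,3,0,0,0,0,0,3.5,0,0,0,0,0,3.5,0,0,0,0,0,3.5,0,0,0]'

```text
time: 7.92
position: [0.5463, -0.1439, 0.0851]
tool_rot: [0.604, 0.797, -0.0, -0.001]
ft_force: [-0.8, 0.4, -2.1]
grip_width: 0.0238
```

```bash
python3 -c "
from h import *
delta((0.5468,-0.1454,0.05),15.6);shot('wrist','w6');shot('side','side2');shot('scene','scene2');delta((0.5468,-0.1454,0.05),15.6)"
```

```text
t 7.9167 pos [ 0.5463 -0.1439  0.0851] shift cm [-0.17  0.01  3.51] turn z 0.06 z axis [-0.0019  0.0011 -1.    ] q [-0.455  0.597  1.68   0.     0.867 -0.729] F [-0.8  0.4 -2.1] w 0.0238
t 8.0667 pos [ 0.5475 -0.1449  0.0864] shift cm [-0.03 -0.08  3.64] turn z 0.03 z axis [ 1.2e-03 -5.0e-04 -1.0e+00] q [-0.456  0.596  1.678  0.     0.866 -0.729] F [ 0.3 -0.3 -3. ] w 0.0234
```

View pics/w6.png

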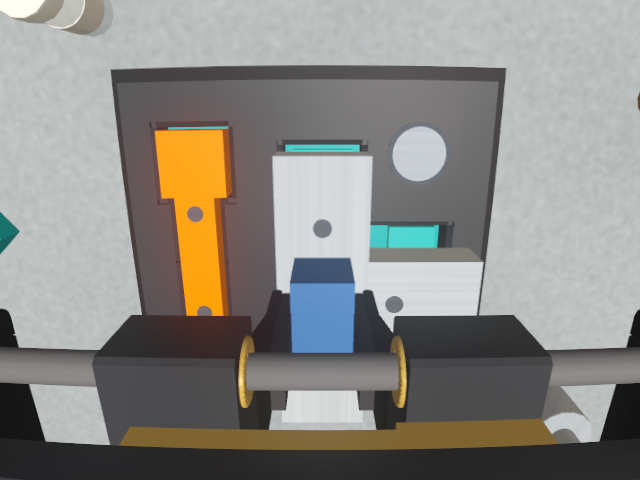

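View pics/side2.png

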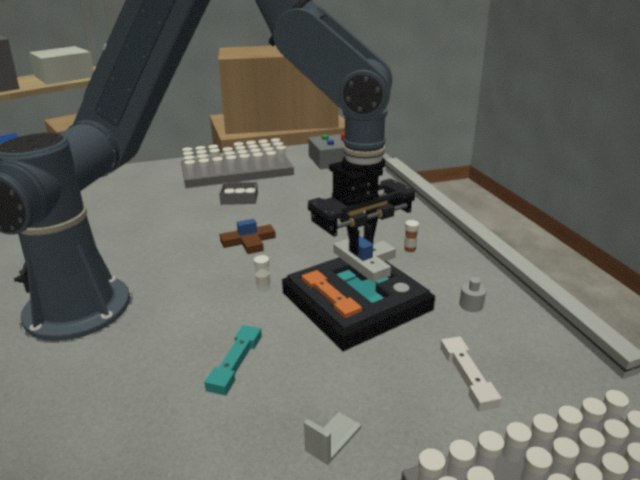

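```bash
python3 - <<'E'
from h import *
p=np.load('pics/w6.npz')['p']
g=cv2.resize(p[125:275,262:482,::-1],None,fx=3.6,fy=3.6,interpolation=cv2.INTER_CUBIC)
cv2.imwrite('pics/w6z.png',np.clip(g*2.0,0,255).astype(np.uint8))
E
```

```text
(no output)
```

View pics/w6z.png

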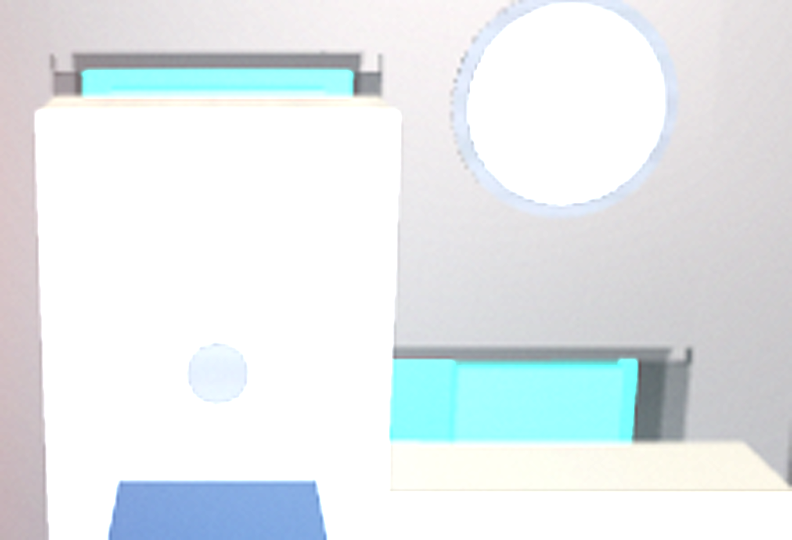

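```bash
cat >> h.py <<'E'
def ct(px,zt):
    c=robot.calibration('wrist');M=c['hand_eye']
    u=cv2.undistortPoints(np.array(px,float).reshape(-1,1,2),c['mtx'],c['distortion']).reshape(-1,2)
    r=np.c_[u,np.ones(len(u))]@M[:3,:3].T;t=M[:3,3];return t+r*((zt-t[2])/r[:,2])[:,None]
E
python3 - <<'E'
from h import *
px=np.array([(52,53),(382,53),(690,348)])/3.6+[262,125]
for zt in(.0395,.0405,.0415): print(zt,ct(px,zt).round(4).tolist())
f=(np.array([(111,80),(505,80)]));print(ct([(113,81),(504,81)],.0405))
E
```

```text
0.0395 [[0.0673, -0.0254, 0.0395], [0.0673, 0.0235, 0.0395], [0.0221, 0.0735, 0.0395]]
0.0405 [[0.0673, -0.0255, 0.0405], [0.0672, 0.0236, 0.0405], [0.0219, 0.0738, 0.0405]]
0.0415 [[0.0672, -0.0256, 0.0415], [0.0671, 0.0237, 0.0415], [0.0216, 0.0741, 0.0415]]
[[ 0.09908165 -0.1115221   0.0405    ]
 [ 0.09846808  0.09462579  0.0405    ]]
```

Call:
drive_tool --targets '[-0.1,0,1,0,0,0,-0.1,0,2.2,0,0,0,-0.1,0,3.2,0,0,0,-0.1,0,3.6,0,0,0,-0.1,0,3.8,0,0,0,-0.1,0,3.8,0,0,0,-0.1,0,3.8,0,0,0]'

```text
time: 8.65
position: [0.5474, -0.1462, 0.0478]
tool_rot: [0.605, 0.797, 0.0, 0.0]
ft_force: [-0.4, -0.7, -1.9]
grip_width: 0.0232
```

Call:
drive_tool --targets '[0,0,0.2,0,0,0,0,0,0.4,0,0,0,0,0,0.6,0,0,0,0,0,0.6,0,0,0]'

```text
time: 8.98
position: [0.547, -0.146, 0.0415]
tool_rot: [0.605, 0.797, -0.0, -0.0]
ft_force: [0.1, 1.0, -3.0]
grip_width: 0.0237
```

Call:
drive_tool --targets '[0,0,0.2,0,0,0,0,0,0.4,0,0,0,0,0,0.4,0,0,0]'

```text
time: 9.23
position: [0.5469, -0.146, 0.0373]
tool_rot: [0.605, 0.797, -0.0, -0.0]
ft_force: [-0.5, 0.1, -3.0]
grip_width: 0.0234
```

Call:
drive_tool --targets '[0,0,0.1,0,0,0,0,0,0.2,0,0,0,0,0,0.2,0,0,0]'

```text
time: 9.48
position: [0.547, -0.1461, 0.0356]
tool_rot: [0.605, 0.797, -0.0, -0.0]
ft_force: [0.4, 0.3, -3.5]
grip_width: 0.0233
```

Call:
drive_tool --targets '[0,0,0.1,0,0,0,0,0,0.2,0,0,0,0,0,0.2,0,0,0]'

```text
time: 9.73
position: [0.547, -0.146, 0.0336]
tool_rot: [0.605, 0.797, -0.0, -0.0]
ft_force: [0.2, -0.2, -2.6]
grip_width: 0.0239
```

Call:
drive_tool --targets '[0,0,0.1,0,0,0,0,0,0.2,0,0,0,0,0,0.2,0,0,0]'

```text
time: 9.98
position: [0.5473, -0.1463, 0.0324]
tool_rot: [0.605, 0.797, -0.0, 0.0]
ft_force: [-1.0, -0.4, 2.5]
grip_width: 0.0236
```

Call:
drive_tool --targets '[0,0,0,0,0,0,0,0,0,0,0,0,0,0,0,0,0,0,0,0,0,0,0,0,0,0,-2,0,0,0,0,0,-5,0,0,0,0,0,-8,0,0,0,0,0,-8,0,0,0,0,0,-8,0,0,0]' --grip -0.2

```text
time: 10.73
position: [0.5486, -0.1467, 0.1135]
tool_rot: [0.605, 0.797, 0.0, 0.002]
ft_force: [-0.0, -0.1, -1.0]
grip_width: 0.0518
```

```bash
python3 -c "
from h import *
p,d,o=shot('wrist','w7');delta((0.5468,-0.1454,0.05),15.6)
print(cast_d('wrist',[(323,150),(450,250)],d,o))"
```

```text
t 10.7833 pos [ 0.5473 -0.1461  0.1121] shift cm [ 0.08 -0.03  6.21] turn z 0.0 z axis [ 8.e-04 -4.e-04 -1.e+00] q [-0.458  0.557  1.659  0.     0.924 -0.73 ] F [-1.  -0.7  0.1] w 0.0521
[[ 0.53221513 -0.08922016  0.05329071]
 [ 0.6288896  -0.12890454  0.04621563]]
```

View pics/w7.png

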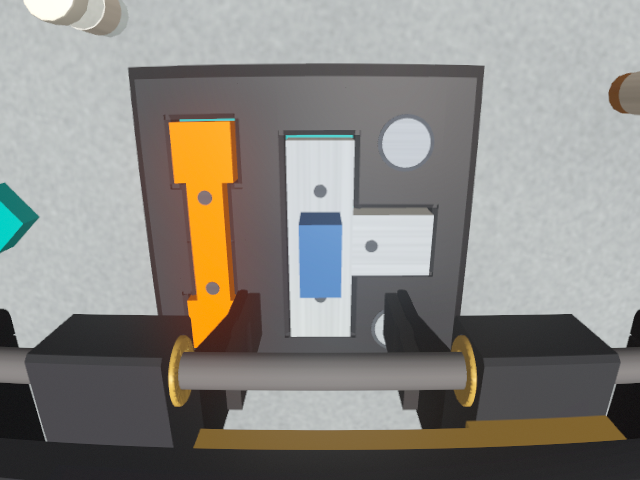

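Call:
drive_tool --targets '[2,-0.1,0,0,0,0,4.9,-0.1,0,0,0,0,4.9,-0.1,0,0,0,0,4.9,-0.1,0,0,0,0,4.9,-0.1,0,0,0,0,4.9,-0.1,2,0,0,0,4.9,-0.1,4,0,0,0,4.9,-0.1,6,0,0,0,4.9,-0.1,7.2,0,0,0,4.9,-0.1,7.6,0,0,0,4.9,-0.1,7.6,0,0,0]' --grip 1

```text
time: 11.7
position: [0.5325, -0.0997, 0.0343]
tool_rot: [0.605, 0.796, -0.0, -0.001]
ft_force: [-0.4, -0.5, -0.4]
grip_width: 0.0007
```

Call:
drive_tool --targets '[0,0,0.2,0,0,0,0,0,0.4,0,0,0,0,0,0.6,0,0,0,0,0,0.6,0,0,0]'

```text
time: 12.03
position: [0.5333, -0.0993, 0.0301]
tool_rot: [0.605, 0.797, 0.0, 0.0]
ft_force: [-0.1, -1.0, 0.6]
grip_width: 0.0007
```

Call:
drive_tool --targets '[0,0,0.1,0,0,0,0,0,0.2,0,0,0,0,0,0.2,0,0,0]'

```text
time: 12.28
position: [0.5331, -0.0991, 0.0278]
tool_rot: [0.605, 0.797, 0.0, 0.0]
ft_force: [-0.0, 1.2, -0.2]
grip_width: 0.0005
```

Call:
drive_tool --targets '[0,0,0.1,0,0,0,0,0,0.2,0,0,0,0,0,0.2,0,0,0]'

```text
time: 12.53
position: [0.5329, -0.0991, 0.0256]
tool_rot: [0.605, 0.797, -0.0, -0.0]
ft_force: [1.0, 0.8, 0.0]
grip_width: 0.0002
```

Call:
drive_tool --targets '[0,0,0.1,0,0,0,0,0,0.2,0,0,0,0,0,0.2,0,0,0]'

```text
time: 12.78
position: [0.533, -0.0992, 0.0237]
tool_rot: [0.605, 0.797, 0.0, -0.0]
ft_force: [0.6, -0.4, 0.2]
grip_width: 0.0008
```

Call:
drive_tool --targets '[0,0,0.1,0,0,0,0,0,0.2,0,0,0,0,0,0.2,0,0,0]'

```text
time: 13.03
position: [0.533, -0.0989, 0.0221]
tool_rot: [0.605, 0.796, 0.0, -0.0]
ft_force: [-1.1, 1.1, 4.2]
grip_width: 0.0001
```

Call:
drive_tool --targets '[0,0,0.1,0,0,0,0,0,0.2,0,0,0,0,0,0.2,0,0,0]'

```text
time: 13.28
position: [0.5327, -0.0987, 0.0205]
tool_rot: [0.605, 0.797, 0.0, -0.0]
ft_force: [-2.3, 2.2, 9.1]
grip_width: 0.0003
```

Call:
drive_tool --targets '[0,0,0.1,0,0,0,0,0,0.2,0,0,0,0,0,0.2,0,0,0]'

```text
time: 13.53
position: [0.5321, -0.0984, 0.0188]
tool_rot: [0.605, 0.797, -0.0, -0.001]
ft_force: [-2.8, 2.7, 11.7]
grip_width: 0.0006
```

Call:
drive_tool --targets '[0,0,0.1,0,0,0,0,0,0.2,0,0,0,0,0,0.2,0,0,0]'

```text
time: 13.78
position: [0.5323, -0.0981, 0.0176]
tool_rot: [0.605, 0.796, 0.0, -0.001]
ft_force: [-4.5, 3.7, 17.1]
grip_width: 0.0005
```

Call:
drive_tool --targets '[0,0,0.1,0,0,0,0,0,0.1,0,0,0]'

```text
time: 13.95
position: [0.5326, -0.0981, 0.0173]
tool_rot: [0.605, 0.796, 0.0, -0.0]
ft_force: [-3.4, 5.0, 22.2]
grip_width: 0.0004
```

Call:
drive_tool --targets '[0,0,0.1,0,0,0,0,0,0.1,0,0,0,0,0,0.1,0,0,0]'

```text
time: 14.2
position: [0.5327, -0.0981, 0.0172]
tool_rot: [0.605, 0.797, 0.0, -0.0]
ft_force: [-5.4, 5.2, 29.1]
grip_width: 0.0003
```

```bash
python3 -c "
from h import *
p,d,o=shot('wrist','w8');delta((0.5468,-0.1454,0.05),15.6)"
```

```text
t 14.25 pos [ 0.5327 -0.098   0.0172] shift cm [-4.94  0.09 -3.29] turn z -0.0 z axis [ 4.e-04  8.e-04 -1.e+00] q [-3.890e-01  6.890e-01  1.776e+00  1.000e-03  6.770e-01 -6.620e-01] F [-5.3  5.  28.6] w 0.0004
```

View pics/w8.png

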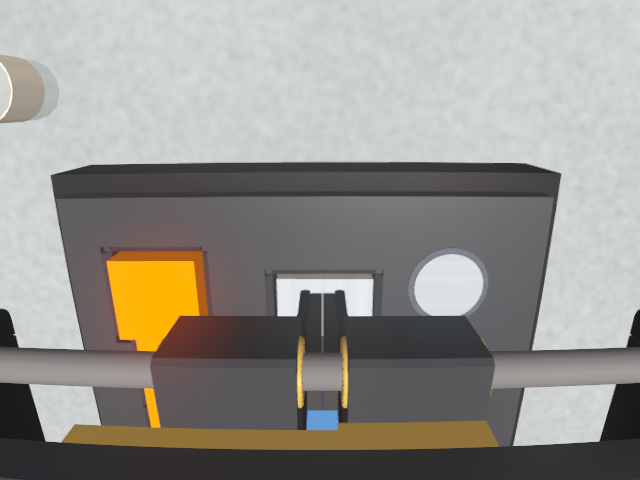

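Call:
drive_tool --targets '[0,0,-2,0,0,0,0,0,-5,0,0,0,-1,0,-5.5,0,0,0,-4,0,-5.5,0,0,0,-7,0,-5.5,0,0,0,-10,0,-5.5,0,0,0,-10,0,-5,0,0,0,-10,0,-3,0,0,0,-10,0,-1.8,0,0,0,-10,0,-1.5,0,0,0,-10,0,-1.5,0,0,0]'

```text
time: 15.17
position: [0.5584, -0.1945, 0.0269]
tool_rot: [0.604, 0.797, -0.0, -0.002]
ft_force: [-0.2, 0.2, 0.5]
grip_width: 0.0007
```

Call:
drive_tool --targets '[0,0,0.1,0,0,0,0,0,0.2,0,0,0,0,0,0.3,0,0,0,0,0,0.3,0,0,0]'

```text
time: 15.5
position: [0.5603, -0.1954, 0.0262]
tool_rot: [0.604, 0.797, 0.0, 0.0]
ft_force: [0.2, -0.3, 0.0]
grip_width: 0.0006
```

Call:
drive_tool --targets '[0,0,0.1,0,0,0,0,0,0.2,0,0,0,0,0,0.2,0,0,0]'

```text
time: 15.75
position: [0.5599, -0.1954, 0.0238]
tool_rot: [0.605, 0.797, -0.0, 0.0]
ft_force: [-0.5, 0.3, 0.1]
grip_width: 0.0003
```

Call:
drive_tool --targets '[0,0,0.1,0,0,0,0,0,0.2,0,0,0,0,0,0.2,0,0,0]'

```text
time: 16.0
position: [0.5602, -0.1957, 0.0221]
tool_rot: [0.605, 0.797, 0.0, 0.0]
ft_force: [-0.3, -0.5, 2.8]
grip_width: 0.0005
```

Call:
drive_tool --targets '[0,0,0.1,0,0,0,0,0,0.2,0,0,0,0,0,0.2,0,0,0]'

```text
time: 16.25
position: [0.5604, -0.1961, 0.0203]
tool_rot: [0.604, 0.797, -0.0, 0.001]
ft_force: [-1.2, -1.5, 5.2]
grip_width: 0.0002
```

Call:
drive_tool --targets '[0,0,0.1,0,0,0,0,0,0.2,0,0,0,0,0,0.2,0,0,0]'

```text
time: 16.5
position: [0.5602, -0.1965, 0.0186]
tool_rot: [0.604, 0.797, -0.0, 0.001]
ft_force: [-1.4, -1.1, 6.8]
grip_width: 0.0001
```

Call:
drive_tool --targets '[0,0,0.1,0,0,0,0,0,0.2,0,0,0,0,0,0.2,0,0,0]'

```text
time: 16.75
position: [0.56, -0.1968, 0.0173]
tool_rot: [0.604, 0.797, -0.001, 0.001]
ft_force: [-2.4, -2.3, 11.8]
grip_width: 0.0002
```

Call:
drive_tool --targets '[0,0,0.1,0,0,0,0,0,0.2,0,0,0,0,0,0.2,0,0,0]'

```text
time: 17.0
position: [0.5605, -0.1966, 0.0166]
tool_rot: [0.604, 0.797, -0.0, 0.001]
ft_force: [-4.0, -0.8, 19.3]
grip_width: 0.0005
```

Call:
drive_tool --targets '[0,0,0.1,0,0,0,0,0,0.1,0,0,0]'

```text
time: 17.17
position: [0.5605, -0.1965, 0.0165]
tool_rot: [0.604, 0.797, -0.0, 0.001]
ft_force: [-5.9, 0.2, 24.5]
grip_width: 0.0005
```

Call:
drive_tool --targets '[0,0,-1.5,0,0,0,0,0.5,-3,0,0,0,0,3,-3,0,0,0,1.5,5.4,-3,0,0,0,4,5.4,-2.5,0,0,0,5,5.4,-1.5,0,0,0,5,5.4,-1.3,0,0,0,5,5.4,-1.3,0,0,0]'

```text
time: 17.83
position: [0.5974, -0.132, 0.0246]
tool_rot: [0.604, 0.797, -0.0, -0.001]
ft_force: [0.5, -0.3, 0.7]
grip_width: 0.0004
```

Call:
drive_tool --targets '[0,0,0.1,0,0,0,0,0,0.2,0,0,0,0,0,0.2,0,0,0]'

```text
time: 18.08
position: [0.5989, -0.134, 0.0239]
tool_rot: [0.605, 0.796, 0.0, 0.001]
ft_force: [-0.4, -0.3, 0.3]
grip_width: 0.0005
```

Call:
drive_tool --targets '[0,0,0.1,0,0,0,0,0,0.2,0,0,0,0,0,0.2,0,0,0]'

```text
time: 18.33
position: [0.5984, -0.1332, 0.0217]
tool_rot: [0.605, 0.796, -0.0, 0.0]
ft_force: [0.0, -0.5, 1.2]
grip_width: 0.0002
```

Call:
drive_tool --targets '[0,0,0.1,0,0,0,0,0,0.2,0,0,0,0,0,0.2,0,0,0]'

```text
time: 18.58
position: [0.5983, -0.1328, 0.0195]
tool_rot: [0.605, 0.797, -0.0, -0.0]
ft_force: [-0.2, -0.3, -0.6]
grip_width: 0.0003
```

Call:
drive_tool --targets '[0,0,0.1,0,0,0,0,0,0.2,0,0,0,0,0,0.2,0,0,0]'

```text
time: 18.83
position: [0.5984, -0.1327, 0.0175]
tool_rot: [0.605, 0.797, -0.0, -0.0]
ft_force: [-0.4, -0.2, -0.6]
grip_width: 0.0006
```

Call:
drive_tool --targets '[0,0,0.1,0,0,0,0,0,0.2,0,0,0,0,0,0.2,0,0,0]'

```text
time: 19.08
position: [0.5986, -0.1328, 0.0166]
tool_rot: [0.605, 0.797, 0.0, 0.0]
ft_force: [-1.3, 0.8, 4.3]
grip_width: 0.0007
```

Call:
drive_tool --targets '[0,0,0.1,0,0,0,0,0,0.2,0,0,0,0,0,0.2,0,0,0]'

```text
time: 19.33
position: [0.5987, -0.1328, 0.0166]
tool_rot: [0.604, 0.797, 0.0, 0.0]
ft_force: [-3.5, 1.6, 16.2]
grip_width: 0.0008
```

Call:
drive_tool --targets '[0,0,0.1,0,0,0,0,0,0.2,0,0,0,0,0,0.2,0,0,0]'

```text
time: 19.58
position: [0.5988, -0.1328, 0.0165]
tool_rot: [0.604, 0.797, 0.0, 0.001]
ft_force: [-7.6, 2.5, 28.0]
grip_width: 0.0005
```

Call:
drive_tool --targets '[0,0,0.1,0,0,0,0,0,0.1,0,0,0]'

```text
time: 19.75
position: [0.5987, -0.1328, 0.0165]
tool_rot: [0.604, 0.797, 0.0, 0.001]
ft_force: [-8.2, 3.0, 32.0]
grip_width: 0.0008
```

Call:
drive_tool --targets '[0,0,-2,0,0,0,0,0,-5,0,0,0,-1,-1.5,-9,0,0,0,-3,-4,-12,0,0,0,-5,-6.5,-14,0,0,0,-7,-8,-14,0,0,0,-7,-8,-14,0,0,0,-7,-8,-14,0,0,0]'

```text
time: 20.42
position: [0.5399, -0.2229, 0.1512]
tool_rot: [0.606, 0.796, 0.0, 0.0]
ft_force: [-0.6, -0.3, -0.2]
grip_width: 0.0004
```

```bash
python3 -c "
from h import *
p,d,o=shot('wrist','w9');delta((0.5468,-0.1454,0.05),15.6)"
```

```text
t 20.4667 pos [ 0.5399 -0.2216  0.1505] shift cm [ 7.15  2.71 10.06] turn z -0.08 z axis [-3.e-04  9.e-04 -1.e+00] q [-5.810e-01  5.250e-01  1.582e+00  1.000e-03  1.035e+00 -8.520e-01] F [ 0.1 -0.1 -0.3] w 0.0008
```

View pics/w9.png

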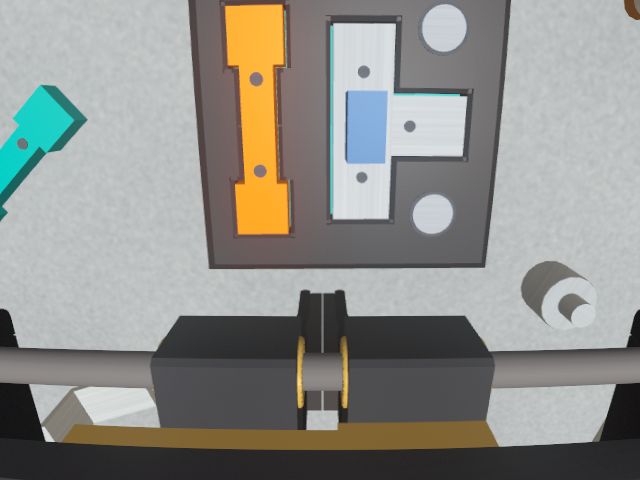

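The view shows the T seated, with its crossbar at about (363,120) and stem tip at (460,125). The bar runs from about (255,35) to (263,208). I'll measure the heights and the bar's pose.

```bash
python3 - <<'E'
from h import *
z=np.load('pics/w9.npz');p,d=z['p'],z['d'];o=dict(position=z['pos'],tool_rot=z['q'])
v,u=np.mgrid[0:480,0:640]
w=cast_d('wrist',np.c_[u.ravel(),v.ravel()],d,o).reshape(480,640,3)
fp=[]
for (x,y) in [(305,50),(305,120),(305,200),(420,60),(410,180),(485,130),(220,120),(310,250),(440,250),(215,60),(425,185)]:
    fp.append(w[y-4:y+5,x-4:x+5].reshape(-1,3).mean(0))
fp=np.array(fp);A=np.c_[fp[:,:2],np.ones(len(fp))];c,*_=np.linalg.lstsq(A,fp[:,2],rcond=None)
print('foam res',(fp[:,2]-A@c).round(4),'mean',fp[:,2].mean())
for n,x,y in(('Tleft',355,45),('Tleft2',380,45),('Tright',350,205),('Tright2',375,205),('stem',450,125),('stem2',430,145),('barL',240,40),('barL2',270,25),('barR',250,215),('barR2',275,215),('web',258,125)):
    q=w[y-5:y+6,x-5:x+6].reshape(-1,3).mean(0);print(n,q.round(4),round((q[2]-c@[q[0],q[1],1])*1e3,2))
hsv=cv2.cvtColor(p,cv2.COLOR_RGB2HSV)
og=cv2.inRange(hsv,(8,150,120),(20,255,255))
cs,_=cv2.findContours(og,cv2.RETR_EXTERNAL,cv2.CHAIN_APPROX_NONE);k=max(cs,key=cv2.contourArea);print(cv2.approxPolyDP(k,3,True).reshape(-1,2).tolist())
k=np.array([(225,5),(283,5),(289,234),(237,234)])
mb=np.array([(-18,75),(18,75),(18,-75),(-18,-75)])/1e3
print('bar',fit2(mb,cast('wrist',k,.050,o)))
k=np.array([(331,23),(396,23),(467,96),(467,157),(390,219),(331,219)])
m=np.array([(-20,65),(20,65),(70,20),(70,-20),(20,-65),(-20,-65)])/1e3
print('tee',fit2(m,cast('wrist',k,.0455,o)))
E
```

```text
foam res [-0.0008 -0.0007  0.0031  0.0025 -0.0006 -0.0008 -0.0005 -0.0002 -0.0007
 -0.0008 -0.0006] mean 0.04696509305440557
Tleft [ 0.5267 -0.0987  0.0488] 1.49
Tleft2 [ 0.5424 -0.0938  0.0463] -0.96
Tright [ 0.5533 -0.2009  0.0486] 1.82
Tright2 [ 0.5708 -0.1966  0.0462] -0.64
stem [ 0.6037 -0.1294  0.0463] -0.9
stem2 [ 0.5949 -0.146   0.0461] -0.96
barL [ 0.4547 -0.1152  0.0507] 3.58
barL2 [ 0.4712 -0.1016  0.0509] 3.74
barR [ 0.4868 -0.2261  0.0508] 4.24
barR2 [ 0.5039 -0.2215  0.0509] 4.25
web [ 0.4783 -0.1643  0.0508] 3.93
[[280, 4], [225, 6], [228, 65], [239, 67], [244, 180], [235, 183], [239, 234], [288, 233], [287, 180], [277, 176], [274, 67], [285, 66]]
bar (array([ 0.47855875, -0.16502635]), np.float64(0.27095942022464575), np.float64(1.0065942764186206), array([[-0.6,  0.6],
       [ 0.3,  0.1],
       [ 0.9, -0.2],
       [-0.6, -0.5]]))
tee (array([ 0.54690336, -0.1464939 ]), np.float64(0.27673983390586504), np.float64(1.0164911455053023), array([[-1.8,  0. ],
       [ 0.1,  0.6],
       [-0.1,  0.1],
       [ 3.3,  0. ],
       [ 0.6, -0.2],
       [-2. , -0.6]]))
```

```bash
python3 - <<'E'
from h import *
z=np.load('pics/w9.npz');p,d=z['p'],z['d'];o=dict(position=z['pos'],tool_rot=z['q'])
v,u=np.mgrid[0:480,0:640]
w=cast_d('wrist',np.c_[u.ravel(),v.ravel()],d,o).reshape(480,640,3)[...,2]*1e3
for y in(45,60,120,195,205): print(y,[ (x,round(float(np.median(w[y-4:y+5,x-2:x+3])),1)) for x in range(300,480,6)])
cv2.imwrite('pics/w9z.png',cv2.resize(p[5:235,315:485,::-1],None,fx=2.6,fy=2.6,interpolation=cv2.INTER_CUBIC))
E
```

```text
45 [(300, 46.3), (306, 46.3), (312, 46.1), (318, 46.2), (324, 46.1), (330, 27.1), (336, 46.3), (342, 46.2), (348, 46.3), (354, 46.3), (360, 46.5), (366, 46.3), (372, 46.4), (378, 46.0), (384, 46.4), (390, 46.4), (396, 44.1), (402, 46.1), (408, 46.4), (414, 46.2), (420, 46.2), (426, 46.4), (432, 47.5), (438, 47.1), (444, 47.6), (450, 47.4), (456, 47.2), (462, 46.5), (468, 46.5), (474, 46.4)]
60 [(300, 46.1), (306, 46.3), (312, 46.2), (318, 46.1), (324, 46.0), (330, 27.3), (336, 46.1), (342, 46.3), (348, 46.4), (354, 46.0), (360, 46.3), (366, 46.2), (372, 46.5), (378, 46.5), (384, 46.6), (390, 46.4), (396, 44.1), (402, 46.2), (408, 46.3), (414, 46.4), (420, 46.1), (426, 46.4), (432, 46.5), (438, 46.1), (444, 46.3), (450, 46.3), (456, 46.5), (462, 46.1), (468, 46.0), (474, 46.0)]
120 [(300, 46.1), (306, 46.2), (312, 46.2), (318, 46.3), (324, 46.1), (330, 33.0), (336, 46.4), (342, 46.2), (348, 73.9), (354, 74.2), (360, 74.3), (366, 74.3), (372, 74.4), (378, 74.3), (384, 74.2), (390, 46.3), (396, 46.5), (402, 46.4), (408, 46.4), (414, 46.6), (420, 46.2), (426, 46.1), (432, 46.3), (438, 46
[... 172 characters left out ...]
46.0), (342, 46.4), (348, 46.2), (354, 46.2), (360, 46.1), (366, 45.8), (372, 46.3), (378, 46.0), (384, 46.2), (390, 43.8), (396, 46.2), (402, 46.5), (408, 46.3), (414, 46.4), (420, 46.5), (426, 47.0), (432, 47.3), (438, 47.4), (444, 46.8), (450, 46.6), (456, 46.4), (462, 46.3), (468, 46.4), (474, 46.4)]
205 [(300, 46.1), (306, 46.2), (312, 46.3), (318, 46.1), (324, 46.4), (330, 43.3), (336, 46.2), (342, 46.2), (348, 46.2), (354, 46.1), (360, 46.1), (366, 46.2), (372, 46.2), (378, 46.3), (384, 46.2), (390, 44.0), (396, 46.3), (402, 46.3), (408, 46.1), (414, 47.2), (420, 47.5), (426, 47.5), (432, 47.7), (438, 47.6), (444, 47.3), (450, 47.2), (456, 46.5), (462, 46.2), (468, 46.3), (474, 46.3)]
```

View pics/w9z.png

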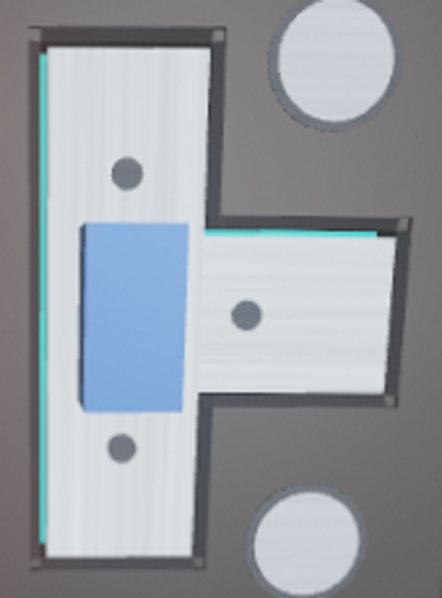

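The T is flush everywhere to about 0.1 mm relative to the foam. Next is the bar, which stands about 4.6 mm proud at both ends.

```bash
python3 -c "
from h import *
delta((0.4945,-0.2209,0.028),15.6)"
```

```text
t 20.4667 pos [ 0.5399 -0.2216  0.1505] shift cm [ 1.27 -4.35 12.26] turn z -0.08 z axis [-3.e-04  9.e-04 -1.e+00] q [-5.810e-01  5.250e-01  1.582e+00  1.000e-03  1.035e+00 -8.520e-01] F [ 0.1 -0.1 -0.3] w 0.0008
```

Call:
drive_tool --targets '[1.2,-2,2,0,0,0,1.2,-4.3,4,0,0,0,1.2,-4.3,7,0,0,0,1.2,-4.3,10,0,0,0,1.2,-4.3,11.8,0,0,0,1.2,-4.3,12.3,0,0,0,1.2,-4.3,12.3,0,0,0]'

```text
time: 21.05
position: [0.4946, -0.2197, 0.0256]
tool_rot: [0.604, 0.797, 0.0, -0.003]
ft_force: [0.5, 0.0, 0.9]
grip_width: 0.0006
```

Call:
drive_tool --targets '[0,0,0.2,0,0,0,0,0,0.4,0,0,0,0,0,0.4,0,0,0]'

```text
time: 21.3
position: [0.4964, -0.2219, 0.0246]
tool_rot: [0.604, 0.797, 0.0, 0.001]
ft_force: [0.1, 0.2, -0.9]
grip_width: 0.0002
```

Call:
drive_tool --targets '[0,0,0.1,0,0,0,0,0,0.2,0,0,0,0,0,0.2,0,0,0]'

```text
time: 21.55
position: [0.4958, -0.2219, 0.0222]
tool_rot: [0.605, 0.797, 0.0, 0.0]
ft_force: [0.7, 0.0, 0.0]
grip_width: 0.0005
```

Call:
drive_tool --targets '[0,0,0.1,0,0,0,0,0,0.2,0,0,0,0,0,0.2,0,0,0]'

```text
time: 21.8
position: [0.4959, -0.2221, 0.0205]
tool_rot: [0.605, 0.797, -0.0, 0.001]
ft_force: [0.2, -0.1, 5.3]
grip_width: 0.0005
```

Call:
drive_tool --targets '[0,0,0.1,0,0,0,0,0,0.2,0,0,0,0,0,0.2,0,0,0]'

```text
time: 22.05
position: [0.4961, -0.2225, 0.0188]
tool_rot: [0.605, 0.797, -0.0, 0.001]
ft_force: [-1.4, -0.4, 7.2]
grip_width: 0.0002
```

Call:
drive_tool --targets '[0,0,0.1,0,0,0,0,0,0.2,0,0,0,0,0,0.2,0,0,0]'

```text
time: 22.3
position: [0.4962, -0.2227, 0.0173]
tool_rot: [0.604, 0.797, -0.0, 0.001]
ft_force: [-1.5, -0.8, 9.6]
grip_width: 0.0003
```

Call:
drive_tool --targets '[0,0,0.1,0,0,0,0,0,0.2,0,0,0,0,0,0.2,0,0,0]'

```text
time: 22.55
position: [0.4962, -0.2228, 0.0171]
tool_rot: [0.604, 0.797, -0.0, 0.001]
ft_force: [-4.5, 1.1, 24.5]
grip_width: 0.0005
```

Call:
drive_tool --targets '[0,0,0.1,0,0,0,0,0,0.1,0,0,0]'

```text
time: 22.72
position: [0.4963, -0.2228, 0.017]
tool_rot: [0.604, 0.797, -0.0, 0.002]
ft_force: [-5.4, 1.4, 30.7]
grip_width: 0.0006
```

Call:
drive_tool --targets '[0,0,-1.5,0,0,0,1,0,-3,0,0,0,5,-0.1,-3,0,0,0,9,-0.1,-2.5,0,0,0,11.7,-0.1,-1.5,0,0,0,11.7,-0.1,-1.2,0,0,0,11.7,-0.1,-1.2,0,0,0]'

```text
time: 23.3
position: [0.462, -0.1077, 0.0243]
tool_rot: [0.604, 0.797, -0.0, -0.001]
ft_force: [-0.1, -0.6, 0.5]
grip_width: 0.0003
```

Call:
drive_tool --targets '[0,0,0.1,0,0,0,0,0,0.2,0,0,0,0,0,0.2,0,0,0]'

```text
time: 23.55
position: [0.4643, -0.1108, 0.0228]
tool_rot: [0.605, 0.796, 0.0, 0.001]
ft_force: [0.3, -1.4, -0.3]
grip_width: 0.0006
```

Call:
drive_tool --targets '[0,0,0.1,0,0,0,0,0,0.2,0,0,0,0,0,0.2,0,0,0]'

```text
time: 23.8
position: [0.464, -0.1102, 0.0211]
tool_rot: [0.605, 0.796, 0.0, 0.001]
ft_force: [0.0, 0.5, 3.9]
grip_width: 0.0002
```

Call:
drive_tool --targets '[0,0,0.1,0,0,0,0,0,0.2,0,0,0,0,0,0.2,0,0,0]'

```text
time: 24.05
position: [0.464, -0.11, 0.0192]
tool_rot: [0.605, 0.796, 0.0, 0.001]
ft_force: [1.2, -1.4, 4.3]
grip_width: 0.0006
```

Call:
drive_tool --targets '[0,0,0.1,0,0,0,0,0,0.2,0,0,0,0,0,0.2,0,0,0]'

```text
time: 24.3
position: [0.464, -0.11, 0.0172]
tool_rot: [0.605, 0.796, 0.0, 0.001]
ft_force: [-0.7, 0.5, 4.7]
grip_width: 0.0005
```

Call:
drive_tool --targets '[0,0,0.1,0,0,0,0,0,0.2,0,0,0,0,0,0.2,0,0,0]'

```text
time: 24.55
position: [0.464, -0.1099, 0.0165]
tool_rot: [0.605, 0.796, 0.0, 0.001]
ft_force: [-1.5, 1.1, 17.7]
grip_width: 0.0004
```

Call:
drive_tool --targets '[0,0,0.1,0,0,0,0,0,0.2,0,0,0,0,0,0.2,0,0,0]'

```text
time: 24.8
position: [0.464, -0.11, 0.0164]
tool_rot: [0.605, 0.797, 0.0, 0.002]
ft_force: [-4.4, 1.3, 36.1]
grip_width: 0.0003
```

Call:
drive_tool --targets '[0,0,0.1,0,0,0,0,0,0.1,0,0,0]'

```text
time: 24.97
position: [0.464, -0.1099, 0.0164]
tool_rot: [0.605, 0.797, 0.0, 0.002]
ft_force: [-6.1, 2.5, 45.5]
grip_width: 0.0002
```

Solid. I'll lift off and check.

Call:
drive_tool --targets '[0,0,-2,0,0,0,0,0,-5,0,0,0,-3,1,-9,0,0,0,-7,3,-12,0,0,0,-11,5,-14,0,0,0,-14,5,-14,0,0,0,-14,5,-14,0,0,0,-14,5,-14,0,0,0,-14,5,-14,0,0,0]'

```text
time: 25.72
position: [0.5483, -0.2309, 0.1512]
tool_rot: [0.605, 0.796, 0.0, -0.001]
ft_force: [-0.4, 0.2, -0.5]
grip_width: 0.0004
```

```bash
python3 - <<'E'
from h import *
p,d,o=shot('wrist','w10');shot('side','side3');shot('scene','scene3')
delta((0,0,0),15.6)
hsv=cv2.cvtColor(p,cv2.COLOR_RGB2HSV)
og=cv2.inRange(hsv,(8,150,120),(20,255,255))
cs,_=cv2.findContours(og,cv2.RETR_EXTERNAL,cv2.CHAIN_APPROX_NONE);k=max(cs,key=cv2.contourArea);print(cv2.approxPolyDP(k,3,True).reshape(-1,2).tolist())
v,u=np.mgrid[0:480,0:640]
w=cast_d('wrist',np.c_[u.ravel(),v.ravel()],d,o).reshape(480,640,3)
np.save('pics/w10w.npy',w)
E
```

```text
t 25.8667 pos [ 0.5472 -0.2288  0.1506] shift cm [ 36.73 -46.49  15.3 ] turn z 0.04 z axis [-0.0033  0.0025 -1.    ] q [-0.584  0.538  1.555  0.     1.053 -0.857] F [-0.2 -0.5 -0.1] w 0.0005
[[218, 0], [220, 50], [231, 54], [237, 165], [227, 169], [230, 218], [279, 219], [281, 168], [270, 164], [267, 53], [277, 51], [276, 0]]
```

View pics/w10.png

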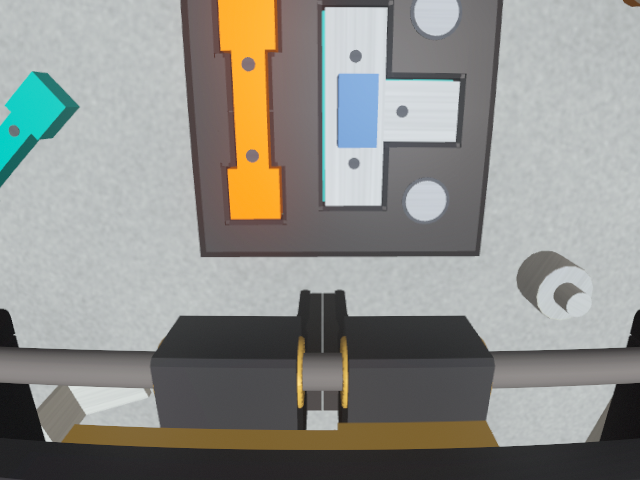

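View pics/scene3.png

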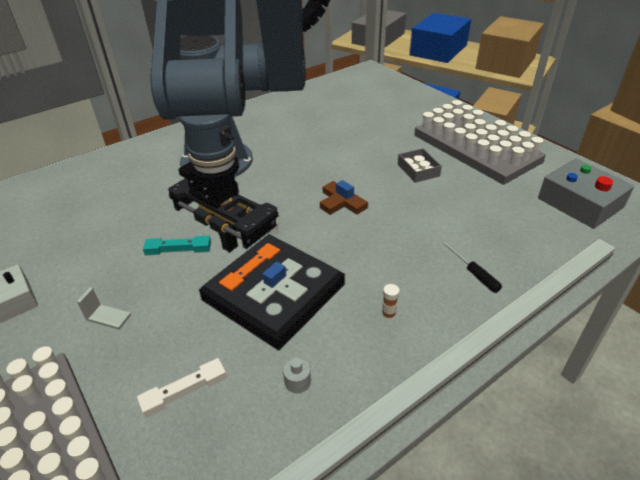

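```bash
python3 - <<'E'
from h import *
Z=np.load('pics/w10w.npy')[...,2]*1e3
for y in(15,30,190,205): print(y,[(x,round(float(np.median(Z[y-4:y+5,x-2:x+3])),1)) for x in (200,208,225,235,245,255,265,272,290,300,310,330,340,350,360,370,378,400,470)])
print([(x,round(float(np.median(Z[105:115,x-2:x+3])),1)) for x in (300,390,410,430,450,480)])
E
```

```text
15 [(200, 46.3), (208, 46.0), (225, 46.1), (235, 46.2), (245, 46.1), (255, 46.4), (265, 46.3), (272, 46.4), (290, 46.2), (300, 46.0), (310, 46.3), (330, 46.4), (340, 46.3), (350, 46.3), (360, 46.3), (370, 46.2), (378, 46.2), (400, 46.2), (470, 46.4)]
30 [(200, 46.3), (208, 46.2), (225, 46.1), (235, 46.4), (245, 46.4), (255, 46.3), (265, 46.6), (272, 46.4), (290, 46.1), (300, 46.3), (310, 46.3), (330, 46.1), (340, 46.2), (350, 45.9), (360, 46.4), (370, 46.3), (378, 46.1), (400, 46.1), (470, 46.2)]
190 [(200, 35.4), (208, 46.1), (225, 44.6), (235, 46.2), (245, 46.6), (255, 46.3), (265, 46.2), (272, 46.2), (290, 46.2), (300, 46.3), (310, 46.2), (330, 46.3), (340, 46.2), (350, 46.3), (360, 46.3), (370, 46.4), (378, 46.4), (400, 46.4), (470, 46.4)]
205 [(200, 35.4), (208, 46.3), (225, 45.1), (235, 46.0), (245, 46.2), (255, 46.2), (265, 46.1), (272, 46.3), (290, 46.1), (300, 45.8), (310, 46.3), (330, 44.9), (340, 45.4), (350, 45.2), (360, 45.3), (370, 45.4), (378, 45.6), (400, 46.4), (470, 46.5)]
[(300, 46.1), (390, 46.2), (410, 46.4), (430, 46.3), (450, 46.5), (480, 46.1)]
```

The T and the bar both measure flush with the foam. The bystanders are where they started and the gripper is clear of everything, so I'm handing in.

```bash
python3 -c "
from h import *
print(robot.hand_in())"
```

```text
the job is handed in; nothing more can be done
None
```

The T carrier and the orange bar are both pressed flush into their cutouts and solid, and the job was handed in at about 26 s. The hand-in reported no verdict.

- **Grasp:** The first grasp missed because the real fingertips sit about 27 mm short of the reported TCP. The T did not move; I corrected for the offset and the second grasp held.
- **T carrier:** I set it loosely in its cutout, then pressed left, right and stem with the fingers closed. Each end stopped moving under about 24–32 N at the wrist. At the stem I felt almost no sinking of its own; it was already close to flush when I reached it.
- **Bar:** I pressed the right end, then the left. The right was solid at about 31 N. The left reached about 45 N, more than the 20 N or so asked for but under the 60 N limit.
- **Last checks:** In the final depth picture all five ends read within about 0.3 mm of the foam top, apart from one strip at the T's right edge, which read about 1 mm low. In that picture the T and bar sit within their cutouts with the stem the right way; I did not measure their sideways offsets again. The other items look unmoved by eye in the final scene picture, though the clear vial is hidden behind the arm there and was not checked separately. The gripper was clear of everything.
- **Disagreement:** An averaged depth check had suggested the T was 1.5–1.8 mm proud along one edge. Medians on the same picture showed it flush, so I put that down to a few bad depth pixels.

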